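Set and lock the drying rail, then hang the spectacles

ROBOT

A 6-joint arm with a two-finger parallel gripper is mounted at the origin on the work surface. World frame = base frame: x ahead of the robot, y to its left, z up, the work surface at z = 0. Lengths are in m, angles in rad, forces in N, time in s.
With the tool pointing down it reaches from about 0.325 to 0.85 m from the base axis. Payload 4.4 kg.
Tool frame: the origin (TCP) lies at the very end of the fingers, on their centre line; the grasp point (between the pads) lies manip.grasp_offset behind it (manip.grasp_offset is the distance from the TCP to the grasp point, in m); z points along the fingers, y is the line along which they close (so a half turn about z gives the same grasp; the last joint's range is limited). The gripper opens to 94 mm and grips with 3 to 60 N. Pads are 16 mm wide; open, the fingers measure 119 mm over their backs; the gripper's body (75 mm by 177 mm) begins 78 mm behind the grasp point.
Start: joints at [-1.25, 0.207, 1.542, -0, 1.393, -0.15], TCP at [0.261, -0.512, 0.205] pointing down, gripper open.
Joint ranges: [-2.73, 2.73], [-0.86, 2.22], [0.23, 2.46], [-1.11, 4.25], [0.08, 2.63], [-2.82, 2.82]. Speed limits (rad/s): [2.79, 2.79, 3.14, 3.14, 3.14, 3.14].

INTERFACE

Orientations are given as a unit quaternion [w, x, y, z].
In Python, from station import manip, capture, calibration gives the robot as it stands. The module is installed in compiled form; this text tells all that it offers.
- The arm moves only by the tool step_arm, never from a script. Its arguments are lists of equal length, an entry for each row: "dp": the shift along the tool's x, y, z in units of 0.1 m (1.0 is 0.1 m), a list of three; "rot": the turn, a rotation vector about the tool's x, y, z in units of 180 degrees (1.0 is 180 degrees), a list of three. A call has 1 to 8 rows; each row is the pose to reach, as a shift and turn from the pose commanded when the call began, along the tool's axes at that moment, turning the shorter way round; what a row does not reach only later rows make up. A row lasts 1/8 s, in which the tool goes at most 62.5 mm and 10.7 degrees, less where a joint would pass 70% of its speed; a pose out of reach is approached as far as the arm can. A call with a number of a shift or a turn outside -1 to 1 is refused whole. A call with a gripper value outside its range is refused whole. "claw" is the opening in per cent of the stroke, from 0 (shut) to 100 (fully open), set as the call begins (left out, the last holds). The fingers move at their own pace and stop on an object; the grip force is fixed at half the most. Time passes only in rows, so rows that repeat a pose let the fingers close. It gives the time, the measured TCP pose, the force, the opening and the grip force at its end, in the units of the state.
- manip.get_state(): the state, without advancing time (a new reading comes with each control period).
- capture(name): name is "scene" or "top" or "wrist"; returns the picture (384x512x3 uint8, blue, green, red); there is no depth.
- calibration(name): a dict with "fovy" (degrees; the focal length in pixels is half the picture's height over the tangent of half this angle, whatever the lens; pixels are square), "cx", "cy" (the principal point, pixels), "R" (3x3) and "t" (3): a world point X has camera coordinates R X + t; the wrist camera has in their place "mount" (4x4, takes a point from camera to tool coordinates, whose origin is the TCP and whose axes are the flange's). Camera axes: x right, y down, z forward; pixel columns grow to the right and rows downward; lengths in m; the calibration is good to about 2 mm. A picture is of the moment at which its call begins: read the wrist's pose just before it. calibration takes no time and is no camera call.
- manip.sign_off(): hands the job in; it is judged then, once.
The state is a dict: "clock": time; "joint_pos": joint angles; "joint_velocities": joint speeds; "effort": joint torques, N m; "tcp_pos": TCP position; "tcp_rot": TCP orientation; "ft_force": force on the tool from outside, world axes, zero at the start; "ft_torque": the same for the moment, N m; "finger_gap": opening from 0.0 (shut) to 1.0 (fully open); "gripper_force": force on a finger pad.
Only numpy, scipy, OpenCV 4.12 (cv2) and the standard library are available. Lean on these libraries where they do the work, as an engineer would, in place of code of your own. Each camera call takes 0.05 s, during which the arm holds its last target. There are 200 camera calls.

TASK

Set up the spectacle-drying rail: flip the red cam lever open, raise the collar until its top edge meets the green band on the post, and turn the orange wing nut until its marked wing stands in the green zone of the white drum, then flip the lever fully shut so that the bar is locked there. Only then hang every pair of spectacles from the bench over the bar, each square to the bar with the bar in the nook just behind the lenses under both side arms, and leave them hanging still; do not disturb the other things on the bench.

Things in the scene. Friction and masses are not known exactly. Their poses are not given: they have to be found in the camera images.
- frame_black: Rigid spectacles, black frame, 42 g, open side arms; may be absent. Front 130 wide (y), 52 tall, 6 mm thick. Arms back to x = -139, at y = +-63 mm, 4 wide, 6 tall, underside at z = 37, last 36 mm bent down to z = 0. Stands on rims and arm tips. Origin: rims' lower edge, middle of the front; x forward out of the lenses, z up. Centre of mass x = -20, z = 29 mm.
- frame_black_brow (a point): Middle of the top edge of the brow bar joining the rims (36 mm long in y, 8 mm thick in x, 9 mm tall), 52 mm above the origin: pinch here from above, a finger before and a finger behind. Fingertips no more than 11 mm below the edge stay clear of the drying bar. Axes as the body's.
- frame_black_nook (a point): Nook behind the lenses, under the arms, in the middle plane (x = -8, z = 32 mm from the origin): the drying bar's axis lies here when they hang. Let go there level, or arms tipped down up to 45 deg, they swing down by themselves and hang with the arms 70 to 95 deg below level. Axes as the body's.
- frame_blue: Rigid spectacles, blue frame, 42 g, open side arms; may be absent. Front 130 wide (y), 52 tall, 6 mm thick. Arms back to x = -139, at y = +-63 mm, 4 wide, 6 tall, underside at z = 37, last 36 mm bent down to z = 0. Stands on rims and arm tips. Origin: rims' lower edge, middle of the front; x forward out of the lenses, z up. Centre of mass x = -20, z = 29 mm.
- frame_blue_brow (a point): Middle of the top edge of the brow bar joining the rims (36 mm long in y, 8 mm thick in x, 9 mm tall), 52 mm above the origin: pinch here from above, a finger before and a finger behind. Fingertips no more than 11 mm below the edge stay clear of the drying bar. Axes as the body's.
- frame_blue_nook (a point): Nook behind the lenses, under the arms, in the middle plane (x = -8, z = 32 mm from the origin): the drying bar's axis lies here when they hang. Let go there level, or arms tipped down up to 45 deg, they swing down by themselves and hang with the arms 70 to 95 deg below level. Axes as the body's.
- frame_amber: Rigid spectacles, copper, brown-tipped frame, 42 g, open side arms; may be absent. Front 130 wide (y), 52 tall, 6 mm thick. Arms back to x = -139, at y = +-63 mm, 4 wide, 6 tall, underside at z = 37, last 36 mm bent down to z = 0. Stands on rims and arm tips. Origin: rims' lower edge, middle of the front; x forward out of the lenses, z up. Centre of mass x = -20, z = 29 mm.
- frame_amber_brow (a point): Middle of the top edge of the brow bar joining the rims (36 mm long in y, 8 mm thick in x, 9 mm tall), 52 mm above the origin: pinch here from above, a finger before and a finger behind. Fingertips no more than 11 mm below the edge stay clear of the drying bar. Axes as the body's.
- frame_amber_nook (a point): Nook behind the lenses, under the arms, in the middle plane (x = -8, z = 32 mm from the origin): the drying bar's axis lies here when they hang. Let go there level, or arms tipped down up to 45 deg, they swing down by themselves and hang with the arms 70 to 95 deg below level. Axes as the body's.
- ring_mark (a point): Lower edge of the 8 mm tall green band round the stand's fixed upright post (flat bar, 46 mm in x by 18 mm in y, top 250 mm above the bench), 14 mm from the post's middle toward the drying bar. Base plate 110 x 200 x 10 mm. x points from the drying bar to the post (about away from the robot), y along the bar from the post to its free end, z up.
- collar_top (a point): Top edge of the black collar (70 mm in x, 46 mm tall, 44 mm wide) round the post, straight below or above ring_mark. The collar slides on the post and carries the drying bar, red cam lever and orange wing nut. Level with ring_mark at working height. Axes as ring_mark's.
- rail (a joint): Height of collar and bar on the post, m, up positive; starts 40 to 65 mm below the mark. Cam open: about 14 N lifts it, 6 N presses it down, otherwise it stays where it is left (turning the nut can push it down a few mm). Cam shut: the cam bears on the post; 7 N down slips it with the nut loose, about 17 N with the nut right.
- bar_near (a point): Point on the axis of the aluminium drying bar (10 mm dia., 475 mm long, horizontal), 12 mm along it from the middle of the 16 mm wide bracket; 68 mm in front of collar_top, 24 mm below it. x, y, z as ring_mark's: bar along y. The bar is free from here to bar_far.
- bar_far (a point): Point on the bar's axis 441 mm beyond bar_near (12 mm short of its free end).
- cam_lever (a joint): Red cam lever, rad: 0 shut (points to +x, away from the bar), 1.75 open (stop; points to -y and a little to the bar). Turns about the vertical through lever_pivot, clockwise from above as it opens. Needs about 0.2 N m, more just before it is shut; stays where it is left.
- lever_pivot (a point): Axis of the cam lever at mid-height of the lever, level with the bar's axis: 30 mm beyond collar_top (+x) and 34 mm to -y of it. Round the axis turns an off-centre aluminium cam disc, 38 mm dia. Axes as ring_mark's.
- lever_tip (a point): Red upright finger knob (18 mm dia., 26 mm tall, from 10 mm below to 16 mm above the lever's mid-height) at the lever's end, 85 mm from lever_pivot; this point is 6 mm above mid-height. The lever arm is 12 x 12 mm.
- wing_nut (a joint): Orange wing nut that draws the cam to the post, rad: 0 at the start (too loose), positive = tighter, as the upper, marked wing swings toward the bar (-x). Upright at 0.8. Stops at -0.15 and 1.75. The green zone on the white drum beside it, where the lock force is right, is 0.8 to 1.2. Friction 0.15 N m, stays where it is left.
- nut_axis (a point): On the nut's axis (it runs along y) in the plane of the wings: 30 mm beyond collar_top (+x), 58 mm to +y, level with the bar. The nut's barrel is 18 mm dia.; white index drum 56 mm dia., 23 to 35 mm nearer the post. Axes as ring_mark's.
- wing_tip (a point): Near the tip of the marked (upper) wing, 36 mm from nut_axis; the wing is 20 mm wide, 8 mm thick along y, reaches 38 mm from the axis and has a white line along it.
- parts_tray: Bystander: blue compartment tray 140 x 180 x 30 mm, loose, origin under its centre.
- driver_block: Bystander: wooden block 120 x 220 x 75 mm with screwdrivers, 145 mm tall in all, loose, origin under its centre.
- cleaner_bottle: Bystander: white lens-cleaner bottle 52 mm dia., 150 mm tall, loose, origin under its centre.

How it is judged:
On the way, in this order (a step that is already met when the one before it is completed fails the run):
1. the cam lever has been flipped open (value of joint cam_lever above 1.2 rad), for 0.1 s.
2. with the lever open, the collar is at the green band and the nut in the green zone (value of joint cam_lever above 1.2 rad and z of collar_top in the frame of ring_mark between -0.008 and 0.008 m and value of joint wing_nut between 0.8 and 1.2 rad), for 0.2 s.
3. the lever is flipped shut with collar and nut set, all spectacles still on the bench (value of joint cam_lever below 0.12 rad and z of collar_top in the frame of ring_mark between -0.008 and 0.008 m and value of joint wing_nut between 0.8 and 1.2 rad and height (world z) of each of frame_black, frame_blue, frame_amber below 0.04 m), for 0.2 s.
At the end, for the whole second after the job is handed in: Lever shut (below 0.12 rad), nut 0.8 to 1.2 rad, collar top within 8 mm of the band, and all spectacles at rest (below 0.15 m/s) on the bar: nook within 14 mm of its axis, in x and in z, square within 0.3 rad, middle 20 to 430 mm beyond bar_near (value of joint cam_lever below 0.12 rad and z of collar_top in the frame of ring_mark between -0.008 and 0.008 m and value of joint wing_nut between 0.8 and 1.2 rad and x of frame_black_nook in the frame of bar_near between -0.014 and 0.014 m and z of frame_black_nook in the frame of bar_near between -0.014 and 0.014 m and y of frame_black_nook in the frame of bar_near between 0.02 and 0.43 m and angle between the y axis of each of frame_black, frame_blue, frame_amber and the y axis of bar_near, either way round below 0.3 rad and linear speed of each of frame_black, frame_blue, frame_amber below 0.15 m/s and x of frame_blue_nook in the frame of bar_near between -0.014 and 0.014 m and z of frame_blue_nook in the frame of bar_near between -0.014 and 0.014 m and y of frame_blue_nook in the frame of bar_near between 0.02 and 0.43 m and x of frame_amber_nook in the frame of bar_near between -0.014 and 0.014 m and z of frame_amber_nook in the frame of bar_near between -0.014 and 0.014 m and y of frame_amber_nook in the frame of bar_near between 0.02 and 0.43 m); the robot touches nothing.
It fails at once if a bystander is pushed more than 30 mm (distance of any of parts_tray, driver_block, cleaner_bottle from where it was at the start of the episode above 0.03 m).
Of frame_black, frame_blue, frame_amber only 2 to 3 are there at a start; the rules pass over those that are not, and their reading is None.
At some moment in a run one of frame_black, frame_blue, frame_amber may be knocked a few centimetres aside while the robot is not near it.
It also fails if it takes over 210 s, if anything falls off the work surface, if the arm or the gripper's body presses on something with over 40 N, if the wrist force passes 120 N, or if a joint passes its speed limit or range.

## Working session

There is one attempt and no reset: what is moved stays moved. The work goes in short steps, Python scripts to look and compute and a tool call to move; the robot and the scene stay as the last step left them, time stands still between calls to the robot, and variables do not carry over. Pictures are saved under pics/ and viewed, at most 14 in all, crops included, and the job is handed in when it is done.

Besides the shell and the picture viewer there is one more tool, called after "Call:" as name(argument=value, ...), one argument or row to a line, values as JSON. step_arm: Moves the arm, as the interface text tells. Shifts and turns lie within -1 to 1; 1 stands for 0.1 m of shift or 180 degrees of turn. Its arguments: {"type":"object","properties":{"dp":{"type":"array"},"rot":{"type":"array"},"claw":{"type":"number"}},"required":["dp","rot"]}

```bash
mkdir -p pics; ls; python3 - <<'E'
from station import manip, capture, calibration
import cv2,numpy as np
print(manip.get_state(), manip.grasp_offset)
for n in ["scene","top","wrist"]:
    print(n,calibration(n))
for n in ["scene","top"]:
    im=capture(n); cv2.imwrite(f"pics/{n}0.png",im)
    cv2.imwrite(f"pics/{n}0b.png",cv2.resize(im,(800,600),interpolation=cv2.INTER_CUBIC))
E
```

```text
pics
{'clock': 0.0, 'joint_pos': array([-1.25052492e+00,  2.07410224e-01,  1.54289522e+00,  2.37598827e-05,
        1.39349887e+00, -1.50520013e-01]), 'joint_velocities': array([-4.91718120e-05,  1.59558220e-04,  9.96835387e-04, -1.36411402e-03,
        4.07157973e-04,  1.93050927e-04]), 'effort': array([-6.53954667e-04, -3.70882630e+01, -2.81411791e+01,  6.98005990e-02,
        3.61158676e-02, -1.61275934e-04]), 'tcp_pos': array([ 0.26055358, -0.5117029 ,  0.20432422]), 'tcp_rot': array([-1.10283952e-03,  9.72422025e-01,  2.33225606e-01, -8.20960666e-05]), 'ft_force': array([-0.53155027, -0.04234962,  1.40537403]), 'ft_torque': array([-0.0334739 , -0.00642255,  0.044401  ]), 'gripper_force': 0.0, 'finger_gap': 1.00360497094927} 0.0188
scene {'fovy': 57.99427458521353, 'cx': 255.60845902347882, 'cy': 192.7280734071226, 'R': array([[ 0.72432601,  0.68942988,  0.00618598],
       [ 0.57216576, -0.59607205, -0.56331559],
       [-0.38467931,  0.41156354, -0.82621867]]), 't': array([-0.43584505, -0.23473463,  1.41052546])}
top {'fovy': 50.20316401246594, 'cx': 254.31000845835354, 'cy': 196.58450187912945, 'R': array([[-0.01319447, -0.99957973, -0.02581212],
       [-0.98740914,  0.01709476, -0.15726082],
       [ 0.15763598,  0.02341215, -0.98721972]]), 't': array([0.02646807, 0.61865568, 1.40057169])}
wrist {'fovy': 70.51023635158754, 'cx': 253.47291568211494, 'cy': 193.01040552115103, 'mount': array([[-3.26255279e-04, -9.65102378e-01, -2.61872668e-01,
         7.52969335e-02],
       [ 9.99999947e-01, -3.18205145e-04, -7.31451673e-05,
        -2.22123704e-04],
       [-1.27366555e-05, -2.61872678e-01,  9.65102430e-01,
        -1.78276960e-01],
       [ 0.00000000e+00,  0.00000000e+00,  0.00000000e+00,
         1.00000000e+00]])}
```

View pics/scene0b.png

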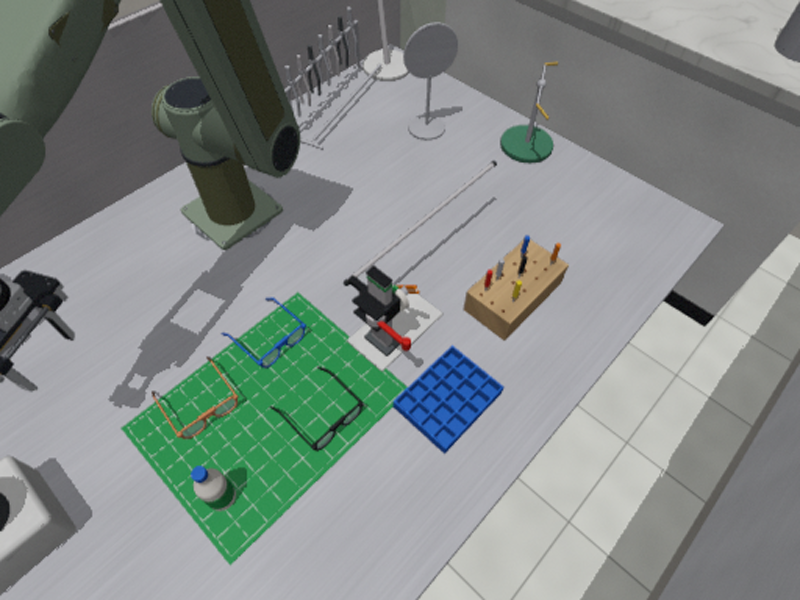

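View pics/top0b.png

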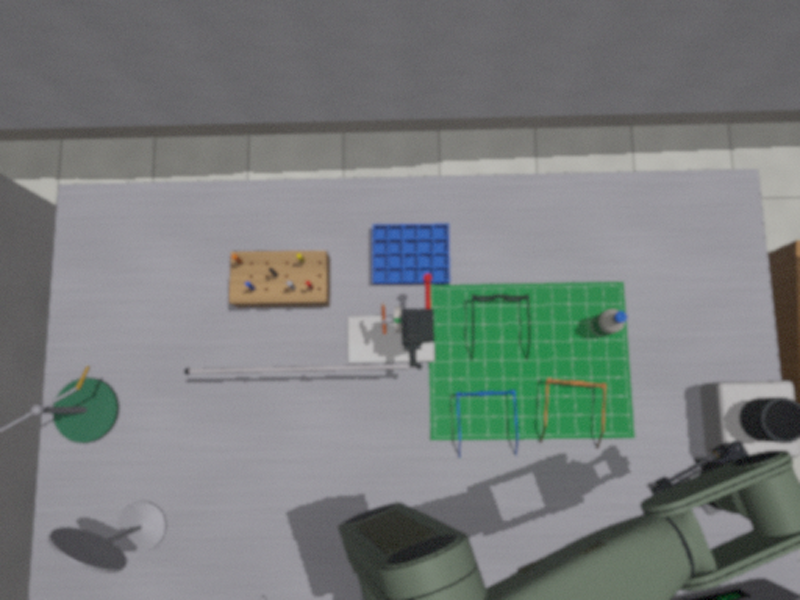

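The scene shows three pairs of spectacles: amber (570,385 in the top view), blue (487,393) and black (500,298). The stand is at about (415,330), the bar runs to the left and ends at (185,371), and the lever is at (428,280). I'll enlarge the stand.

```bash
cat > h.py <<'E'
from station import manip, capture, calibration
import cv2,numpy as np
from scipy.spatial.transform import Rotation as Ro
from scipy.optimize import least_squares
def RR(q): return Ro.from_quat([q[1],q[2],q[3],q[0]])
def cam(name,s=None):
    c=calibration(name); f=192/np.tan(np.radians(c["fovy"]/2))
    if name!="wrist": R,t=np.array(c["R"]),np.array(c["t"])
    else:
        s=s or manip.get_state(); M=np.array(c["mount"]); T=np.eye(4)
        T[:3,:3]=RR(s["tcp_rot"]).as_matrix(); T[:3,3]=s["tcp_pos"]
        I=np.linalg.inv(T@M); R,t=I[:3,:3],I[:3,3]
    return f,c["cx"],c["cy"],R,t
def proj(c,X):
    f,cx,cy,R,t=c; p=R@np.asarray(X,float)+t; return np.array([f*p[0]/p[2]+cx,f*p[1]/p[2]+cy])
def back(c,uv,z):
    f,cx,cy,R,t=c; o=-R.T@t; d=R.T@np.array([(uv[0]-cx)/f,(uv[1]-cy)/f,1]); return o+d*(z-o[2])/d[2]
def tri(obs):
    g=lambda X: np.concatenate([proj(c,X)-uv for c,uv in obs]); r=least_squares(g,back(obs[0][0],obs[0][1],.15)); return r.x,r.fun
def crop(im,x0,y0,w,h,k):
    o=cv2.resize(im[y0:y0+h,x0:x0+w],None,fx=k,fy=k,interpolation=cv2.INTER_CUBIC)
    for x in range((x0+9)//10*10,x0+w,10): cv2.putText(o,str(x),(int((x-x0)*k),10),0,.35,(255,255,0),1); cv2.line(o,(int((x-x0)*k),12),(int((x-x0)*k),18),(255,255,0),1)
    for y in range((y0+9)//10*10,y0+h,10): cv2.putText(o,str(y),(0,int((y-y0)*k)),0,.35,(255,255,0),1)
    return o
def go(pos,R=None):
    "print the shift/turn (tool axes, move units) to a world pose"
    s=manip.get_state(); A=RR(s["tcp_rot"]); R=A if R is None else R
    print("dp",(A.inv().apply(np.array(pos)-s["tcp_pos"])/.1).round(3),"rot",((A.inv()*R).as_rotvec()/np.pi).round(4))
E
python3 - <<'E'
import cv2,numpy as np
from h import crop
a=cv2.imread("pics/scene0.png");b=cv2.imread("pics/top0.png")
o=np.hstack([crop(a,210,155,78,100,5),crop(b,215,165,80,100,5)]); cv2.imwrite("pics/c1.png",o);print(o.shape)
E
```

```text
(500, 790, 3)
```

View pics/c1.png

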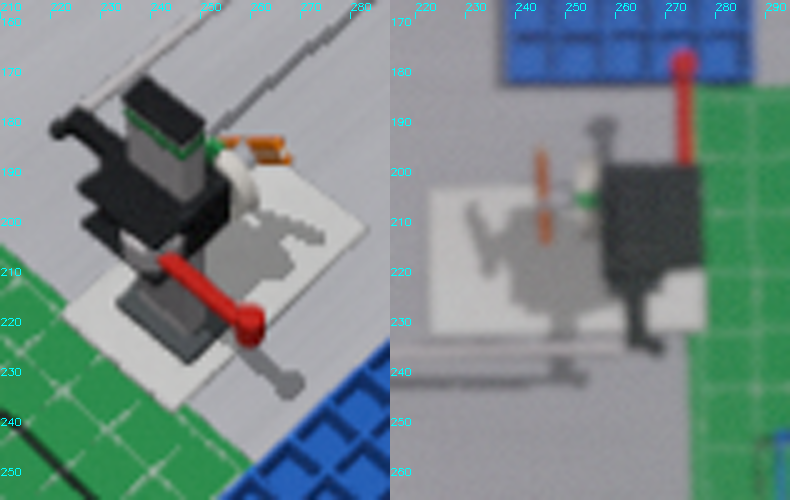

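The crop shows the scene knob at about (260,219), the post-top corners, the base corners, and the top-view knob at (273.6,177.4). I'll fit the stand model to these.

```bash
python3 - <<'E'
from h import *
S,T=cam("scene"),cam("top")
cs=lambda x,y:(210+x/5,155+y/5)
ct=lambda x,y:(215+(x-390)/5,165+y/5)
# (cam,uv,local x,y,z kind,offset)
ob=[(S,cs(145,75),-.009,.009,'a',.25),(S,cs(205,123),.037,.009,'a',.25),(S,cs(190,143),.037,-.009,'a',.25),(S,cs(125,97),-.009,-.009,'a',.25),
(S,cs(250,322),.115,-.034,'c',-.021),(T,ct(683,64),.115,-.034,'c',-.021),
(S,(316.8,104.3),-.068,.465,'c',-.024),(T,(119,237.4),-.068,.465,'c',-.024)]
def X(p,o):
    x,y,a,zc=p; z=o[5]+(zc if o[4]=='c' else 0)
    return [x+np.cos(a)*o[2]-np.sin(a)*o[3],y+np.sin(a)*o[2]+np.cos(a)*o[3],z]
def res(p): return np.concatenate([proj(o[0],X(p,o))-o[1] for o in ob])
r=least_squares(res,[.55,-.05,0,.15]); print(r.x); print(r.fun.reshape(-1,2).round(1)); 
p=r.x
print("free end independent y: tri", tri([(S,(316.8,104.3)),(T,(119,237.4))]))
for z in (.215,.2,.19): print(z,proj(S,X(p,(S,0,.037,-.009,'a',z))),)
for n,uv in dict(black=(500,298),blue=(487,393),amber=(575,383),bottle=(612,321),tray1=(372,225),tray2=(448,284)).items(): print(n,back(T,np.array(uv)/1.5625,.05 if len(n)<6 else .03).round(3))
E
```

```text
[ 0.54853703 -0.01349     0.00659977  0.19190948]
[[ 0.4  0.4]
 [-0.1 -0.4]
 [-1.5 -0.6]
 [-0.1 -0.4]
 [ 0.4  0. ]
 [-0.9 -1. ]
 [-0.8  0. ]
 [ 0.3 -0.9]]
free end independent y: tri (array([0.47607509, 0.45460418, 0.16439282]), array([-0.66129895,  0.12846815, -0.42228074, -0.42004275]))
0.215 [246.69540761 190.1156354 ]
0.2 [246.77288415 193.0433576 ]
0.19 [246.82348833 194.95561321]
black [ 0.636 -0.215  0.05 ]
blue [ 0.424 -0.178  0.05 ]
amber [ 0.443 -0.373  0.05 ]
bottle [ 0.582 -0.469  0.03 ]
tray1 [0.812 0.073 0.05 ]
tray2 [ 0.67  -0.099  0.05 ]
```

Call:
step_arm(
  dp=[
    [0.5,-0.4,-0.9],
    [0.9,-0.45,-0.9],
    [0.9,-0.45,-0.9],
  ],
  rot=[
    [0,0,0],
    [0,0,0],
    [0,0,0],
  ],
)

```text
clock: 0.48
tcp_pos: [0.3227, -0.4308, 0.2983]
tcp_rot: [0.002, 0.972, 0.235, 0.001]
ft_force: [-0.3, -0.2, -0.5]
finger_gap: 1.002
gripper_force: 0.0
```

Call:
step_arm(
  dp=[
    [0.5,-0.3,-0.5],
    [0.95,-0.45,-0.9],
    [0.95,-0.45,-0.9],
  ],
  rot=[
    [0,0,0],
    [0,0,0],
    [0,0,0],
  ],
)

```text
clock: 0.85
tcp_pos: [0.3864, -0.3478, 0.3878]
tcp_rot: [0.002, 0.972, 0.235, 0.001]
ft_force: [-0.5, -0.3, -1.1]
finger_gap: 0.995
gripper_force: 0.0
```

Call:
step_arm(
  dp=[
    [0.5,-0.3,0],
    [0.95,-0.45,0],
    [0.95,-0.45,0],
  ],
  rot=[
    [0,0,0],
    [0,0,0],
    [0,0,0],
  ],
)

```text
clock: 1.23
tcp_pos: [0.4495, -0.2638, 0.383]
tcp_rot: [-0.002, 0.972, 0.235, -0.001]
ft_force: [0.7, 0.3, -0.2]
finger_gap: 0.997
gripper_force: 0.0
```

Call:
step_arm(
  dp=[
    [0.5,-0.3,0],
    [0.95,-0.45,0],
    [0.95,-0.45,0],
  ],
  rot=[
    [0,0,0],
    [0,0,0],
    [0,0,0],
  ],
)

```text
clock: 1.6
tcp_pos: [0.5135, -0.1816, 0.3832]
tcp_rot: [-0.001, 0.972, 0.234, -0.002]
ft_force: [-0.3, -0.4, -0.5]
finger_gap: 0.997
gripper_force: 0.0
```

Call:
step_arm(
  dp=[
    [0.5,-0.3,0],
    [0.95,-0.45,0],
    [0.95,-0.45,0],
    [0.95,-0.45,0],
    [0.95,-0.45,0],
    [0.95,-0.45,0],
    [0.95,-0.45,0],
    [0.95,-0.45,0],
  ],
  rot=[
    [0,0,-0.059],
    [0,0,-0.118],
    [0,0,-0.177],
    [0,0,-0.236],
    [0,0,-0.295],
    [0,0,-0.354],
    [0,0,-0.413],
    [0,0,-0.46],
  ],
)

```text
clock: 2.6
tcp_pos: [0.5764, -0.1019, 0.384]
tcp_rot: [-0.001, 0.574, 0.819, -0.001]
ft_force: [-0.4, 0.2, -1.0]
finger_gap: 1.0
gripper_force: 0.0
```

```bash
python3 - <<'E'
from h import *
s=manip.get_state();print(s["tcp_pos"],s["tcp_rot"],s["joint_pos"].round(2),s["clock"])
go([.61,-.03,.38],Ro.from_matrix(np.array([[-1,0,0],[0,1,0],[0,0,-1.]])))
E
```

```text
[ 0.57642609 -0.10185351  0.38400366] [-0.00093896  0.57447646  0.81851972 -0.00117897] [-0.32  0.16  1.24 -0.    1.75 -0.67] 2.6
dp [0.562 0.56  0.038] rot [-0.0008 -0.0006 -0.3896]
```

Call:
step_arm(
  dp=[
    [0.3,0.3,0],
    [0.56,0.56,0.04],
    [0.56,0.56,0.04],
    [0.56,0.56,0.04],
    [0.56,0.56,0.04],
    [0.56,0.56,0.04],
    [0.56,0.56,0.04],
    [0.56,0.56,0.04],
  ],
  rot=[
    [0,0,-0.05],
    [0,0,-0.1],
    [0,0,-0.15],
    [0,0,-0.2],
    [0,0,-0.25],
    [0,0,-0.3],
    [0,0,-0.35],
    [0,0,-0.39],
  ],
  claw=32,
)

```text
clock: 3.6
tcp_pos: [0.6106, -0.0305, 0.38]
tcp_rot: [-0.001, -0.0, 1.0, -0.001]
ft_force: [0.1, 0.5, -0.2]
finger_gap: 0.319
gripper_force: 0.0
```

```bash
python3 - <<'E'
from h import *
s=manip.get_state();print(s["tcp_pos"],s["tcp_rot"],s["joint_pos"].round(2),s["clock"])
im=capture("wrist"); cv2.imwrite("pics/w1.png",im); cv2.imwrite("pics/w1b.png",crop(im,130,100,250,180,3.2))
c=cam("wrist",s)
for X in ([.664,-.047,.171],[.48,.02,.168],[.562,-.0135,.25],[.579,.045,.168]): print(X,proj(c,X).round())
E
```

```text
[ 0.61059198 -0.03047664  0.37995458] [-1.37896280e-03 -2.33400868e-04  9.99998846e-01 -5.93415711e-04] [-0.19  0.22  1.18 -0.    1.75 -1.76] 3.6
[0.664, -0.047, 0.171] [243. 210.]
[0.48, 0.02, 0.168] [292.  78.]
[0.562, -0.0135, 0.25] [269. 146.]
[0.579, 0.045, 0.168] [307. 153.]
```

View pics/w1b.png

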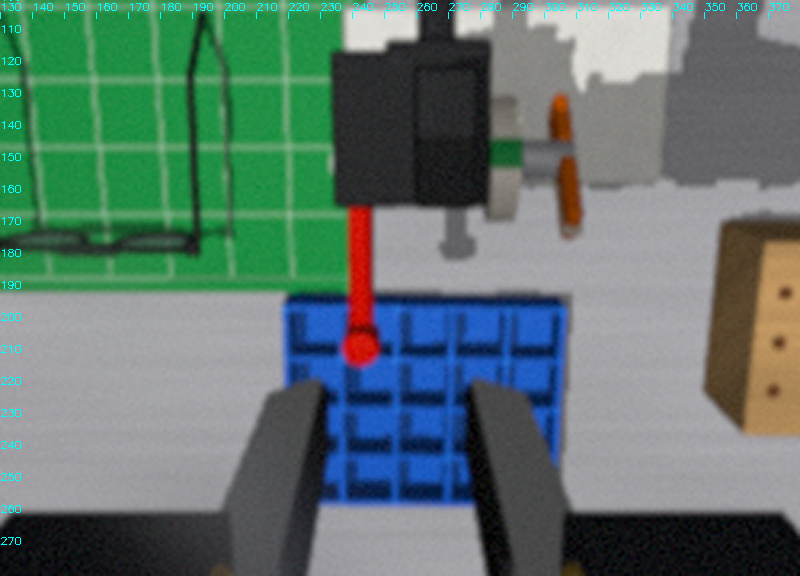

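The knob is at (242.8,208.4), within about 2 px of the prediction, so the model holds. I'll lower the open fingers astride the knob.

Call:
step_arm(
  dp=[
    [-0.53,-0.17,0.2],
    [-0.53,-0.17,0.8],
    [-0.53,-0.17,1.0],
    [-0.53,-0.17,1.0],
  ],
  rot=[
    [0,0,0],
    [0,0,0],
    [0,0,0],
    [0,0,0],
  ],
)

```text
clock: 4.15
tcp_pos: [0.6622, -0.0463, 0.2772]
tcp_rot: [-0.004, 0.002, 1.0, 0.0]
ft_force: [0.1, -0.4, 0.4]
finger_gap: 0.319
gripper_force: 0.0
```

Call:
step_arm(
  dp=[
    [0,0,0.3],
    [0,0,0.6],
    [0,0,0.9],
    [0,0,1.0],
  ],
  rot=[
    [0,0,0],
    [0,0,0],
    [0,0,0],
    [0,0,0],
  ],
)

```text
clock: 4.65
tcp_pos: [0.6638, -0.0453, 0.181]
tcp_rot: [-0.001, 0.001, 1.0, -0.0]
ft_force: [-0.3, -0.3, 0.8]
finger_gap: 0.315
gripper_force: 0.0
```

Call:
step_arm(
  dp=[
    [0,0,0.1],
    [0,0,0.18],
    [0,0,0.18],
  ],
  rot=[
    [0,0,0],
    [0,0,0],
    [0,0,0],
  ],
)

```text
clock: 5.03
tcp_pos: [0.6643, -0.0442, 0.1635]
tcp_rot: [-0.0, 0.0, 1.0, -0.0]
ft_force: [-0.3, -0.4, -0.1]
finger_gap: 0.321
gripper_force: 0.0
```

```bash
python3 - <<'E'
from h import *
s=manip.get_state();print(s["tcp_pos"],s["joint_pos"].round(2),s["ft_force"])
A=RR(s["tcp_rot"]); P=np.array([.5787,-.0475]); 
for th in np.arange(.15,1.81,.15):
    # overshoot by 6 mm tangentially comes as added angle
    tip=np.array([*(P+.085*np.array([np.cos(th),-np.sin(th)])),s["tcp_pos"][2]])
    print(round(th,2),(A.inv().apply(tip-s["tcp_pos"])/.1).round(3),round(th/np.pi,3))
E
```

```text
[ 0.66434652 -0.04416058  0.16348659] [-0.2   0.43  1.34 -0.    1.37 -1.77] [-0.31348554 -0.36956129 -0.09172273]
0.15 [ 0.016 -0.16   0.   ] 0.048
0.3 [ 0.044 -0.285  0.   ] 0.095
0.45 [ 0.091 -0.403  0.   ] 0.143
0.6 [ 0.155 -0.513  0.   ] 0.191
0.75 [ 0.234 -0.613  0.   ] 0.239
0.9 [ 0.328 -0.699  0.   ] 0.286
1.05 [ 0.433 -0.771  0.   ] 0.334
1.2 [ 0.548 -0.826  0.   ] 0.382
1.35 [ 0.67  -0.863  0.   ] 0.43
1.5 [ 0.796 -0.882  0.   ] 0.477
1.65 [ 0.923 -0.881  0.   ] 0.525
1.8 [ 1.049 -0.862  0.   ] 0.573
```

Call:
step_arm(
  dp=[
    [0.016,-0.16,0],
    [0.044,-0.285,0],
    [0.091,-0.403,0],
    [0.155,-0.513,0],
    [0.234,-0.613,0],
    [0.328,-0.7,0],
    [0.433,-0.77,0],
    [0.548,-0.826,0],
  ],
  rot=[
    [0,0,0.048],
    [0,0,0.095],
    [0,0,0.143],
    [0,0,0.191],
    [0,0,0.239],
    [0,0,0.286],
    [0,0,0.334],
    [0,0,0.382],
  ],
)

```text
clock: 6.02
tcp_pos: [0.6108, -0.1272, 0.1647]
tcp_rot: [0.002, 0.567, 0.824, 0.001]
ft_force: [2.5, 0.6, -0.5]
finger_gap: 0.324
gripper_force: 1.0
```

```bash
python3 - <<'E'
from h import *
s=manip.get_state();print(s["tcp_pos"],s["joint_pos"].round(2),s["ft_force"])
A=RR(s["tcp_rot"]); P=np.array([.5787,-.0475]); 
for th in (1.3,1.45,1.6,1.72):
    tip=np.array([*(P+.085*np.array([np.cos(th),-np.sin(th)])),s["tcp_pos"][2]])
    print(round(th,2),(A.inv().apply(tip-s["tcp_pos"])/.1).round(3),round((th-1.2)/np.pi,3))
E
```

```text
[ 0.61080836 -0.12717116  0.16465916] [-0.34  0.34  1.46  0.    1.34 -0.71] [ 2.47096493  0.64067348 -0.51746709]
1.3 [ 0.013 -0.095 -0.   ] 0.032
1.45 [ 0.034 -0.221 -0.001] 0.08
1.6 [ 0.074 -0.342 -0.001] 0.127
1.72 [ 0.119 -0.434 -0.002] 0.166
```

Call:
step_arm(
  dp=[
    [0.013,-0.095,0],
    [0.034,-0.221,0],
    [0.074,-0.342,0],
    [0.119,-0.434,0],
    [0.119,-0.434,0],
  ],
  rot=[
    [0,0,0.032],
    [0,0,0.08],
    [0,0,0.127],
    [0,0,0.166],
    [0,0,0.166],
  ],
)

```text
clock: 6.65
tcp_pos: [0.5652, -0.1317, 0.1647]
tcp_rot: [0.001, 0.758, 0.652, 0.001]
ft_force: [-0.1, -1.1, 0.2]
finger_gap: 0.322
gripper_force: 0.0
```

Call:
step_arm(
  dp=[
    [0,0,-0.4],
    [0,0,-0.9],
    [0,0,-1.0],
  ],
  rot=[
    [0,0,0],
    [0,0,0],
    [0,0,0],
  ],
  claw=32,
)

```text
clock: 7.02
tcp_pos: [0.5674, -0.132, 0.2685]
tcp_rot: [0.004, 0.758, 0.653, 0.002]
ft_force: [0.4, 0.3, -0.2]
finger_gap: 0.316
gripper_force: 0.0
```

Call:
step_arm(
  dp=[
    [0,0,-0.5],
    [0,0,-0.8],
    [0,0,-0.8],
  ],
  rot=[
    [0,0,0],
    [0,0,0],
    [0,0,0],
  ],
  claw=0,
)

```text
clock: 7.4
tcp_pos: [0.566, -0.1316, 0.3455]
tcp_rot: [0.002, 0.758, 0.652, 0.001]
ft_force: [0.2, 0.4, -0.1]
finger_gap: 0.037
gripper_force: 0.0
```

```bash
python3 - <<'E'
from h import *
s=manip.get_state();print(s["tcp_pos"],s["joint_pos"].round(2),s["ft_force"])
R=Ro.from_matrix(np.array([[0,1,0],[1,0,0],[0,0,-1.]]))
go([.642,.045,.30],R)
im=capture("wrist"); cv2.imwrite("pics/w2.png",im)
c=cam("wrist",s)
for th in (1.5,1.75): print(proj(c,[.5787+.085*np.cos(th),-.0475-.085*np.sin(th),.171]))
cv2.imwrite("pics/w2b.png",crop(im,130,60,250,180,3.2))
E
```

```text
[ 0.56601857 -0.13158693  0.34554903] [-0.38  0.15  1.33  0.    1.66 -0.23] [ 0.21607859  0.40638189 -0.09758393]
dp [1.86  0.485 0.456] rot [ 0.0014  0.0004 -0.0477]
[267.55092011 176.85925937]
[251.6266733  178.37312775]
```

View pics/w2b.png

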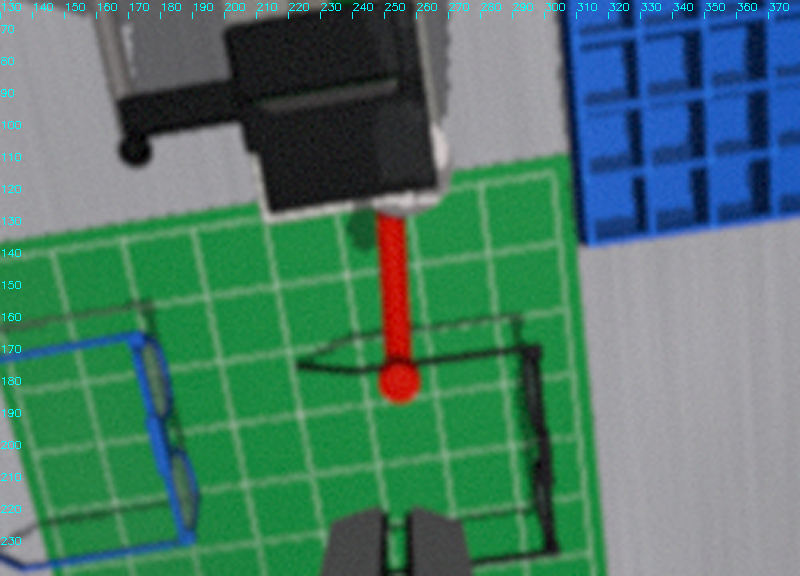

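The knob is at (254.7,179.4), so the lever is open at about 1.7 rad. Next is the nut.

Call:
step_arm(
  dp=[
    [0.5,0.2,0],
    [0.95,0.49,0.2],
    [0.95,0.49,0.2],
  ],
  rot=[
    [0,0,-0.0477],
    [0,0,-0.0477],
    [0,0,-0.0477],
  ],
)

```text
clock: 7.82
tcp_pos: [0.6264, -0.0415, 0.3167]
tcp_rot: [-0.005, 0.706, 0.708, -0.003]
ft_force: [-0.1, 0.1, 0.8]
finger_gap: 0.006
gripper_force: 0.0
```

```bash
python3 - <<'E'
from h import *
go([.642,.045,.18])
E
```

```text
dp [0.86  0.173 1.368] rot [0. 0. 0.]
```

Call:
step_arm(
  dp=[
    [0.5,0.17,0],
    [0.86,0.17,0.1],
    [0.86,0.17,0.6],
    [0.86,0.17,0.8],
    [0.86,0.17,0.8],
  ],
  rot=[
    [0,0,0],
    [0,0,0],
    [0,0,0],
    [0,0,0],
    [0,0,0],
  ],
)

```text
clock: 8.45
tcp_pos: [0.6426, 0.0403, 0.2402]
tcp_rot: [-0.002, 0.708, 0.706, -0.002]
ft_force: [-0.5, 0.2, 0.2]
finger_gap: 0.004
gripper_force: 0.0
```

Call:
step_arm(
  dp=[
    [0,0,0.3],
    [0,0,0.57],
    [0,0,0.57],
  ],
  rot=[
    [0,0,0],
    [0,0,0],
    [0,0,0],
  ],
)

```text
clock: 8.82
tcp_pos: [0.6438, 0.0403, 0.1856]
tcp_rot: [-0.001, 0.708, 0.706, -0.001]
ft_force: [0.1, 0.5, 0.7]
finger_gap: 0.005
gripper_force: 0.0
```

```bash
python3 - <<'E'
from h import *
s=manip.get_state();print(s["tcp_pos"],s["finger_gap"])
go([.6015,.045,.18]); 
E
```

```text
[0.64378749 0.04032995 0.18559592] 0.004573336701175115
dp [ 0.046 -0.423  0.057] rot [0. 0. 0.]
```

Call:
step_arm(
  dp=[
    [0.05,0,0.05],
    [0.05,-0.1,0.05],
    [0.05,-0.2,0.05],
    [0.05,-0.27,0.05],
    [0.05,-0.34,0.05],
    [0.05,-0.42,0.05],
    [0.05,-0.42,0.05],
  ],
  rot=[
    [0,0,0],
    [0,0,0],
    [0,0,0],
    [0,0,0],
    [0,0,0],
    [0,0,0],
    [0,0,0],
  ],
)

```text
clock: 9.7
tcp_pos: [0.6097, 0.0461, 0.1867]
tcp_rot: [0.007, 0.708, 0.706, 0.007]
ft_force: [10.7, 0.7, 4.3]
finger_gap: 0.004
gripper_force: 5.3
```

Call:
step_arm(
  dp=[
    [0,0.03,-0.05],
    [0,0.03,-0.15],
    [0,0.03,-0.15],
    [0,-0.03,-0.15],
    [0,-0.065,-0.15],
    [0,-0.065,-0.15],
  ],
  rot=[
    [0,0,0],
    [0,0,0],
    [0,0,0],
    [0,0,0],
    [0,0,0],
    [0,0,0],
  ],
)

```text
clock: 10.45
tcp_pos: [0.5968, 0.0462, 0.1971]
tcp_rot: [0.001, 0.708, 0.707, 0.001]
ft_force: [3.1, -0.2, 1.2]
finger_gap: 0.002
gripper_force: 1.5
```

```bash
python3 - <<'E'
from h import *
s=manip.get_state();print(s["tcp_pos"],s["ft_force"])
a=capture("scene");b=capture("wrist");t=capture("top");cv2.imwrite("pics/s3.png",a);cv2.imwrite("pics/w3.png",b)
o=np.hstack([crop(a,215,155,78,75,5),cv2.resize(crop(t,225,175,60,62,6),(375,375)) ]);cv2.imwrite("pics/c3.png",o);print(o.shape)
E
```

```text
[0.59676714 0.04622305 0.19705068] [ 3.06895093 -0.1742085   1.17020292]
(375, 765, 3)
```

View pics/c3.png

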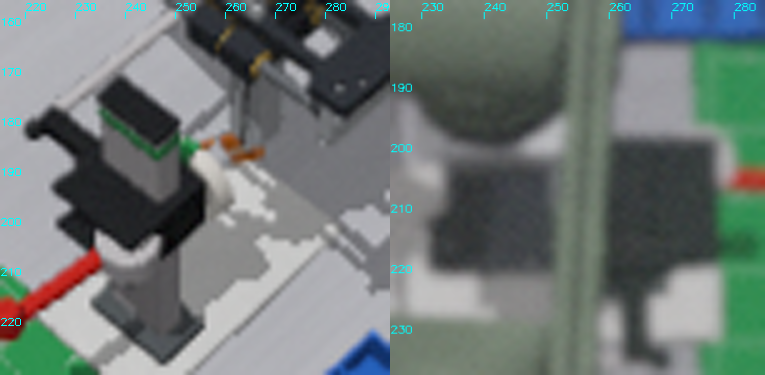

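Call:
step_arm(
  dp=[
    [0,-0.02,0],
    [0,-0.02,0],
    [0,0.1,0],
    [0,0.3,0],
    [0,0.3,-0.3],
    [0,0.3,-0.8],
    [0,0.3,-1.0],
    [0,0.3,-1.0],
  ],
  rot=[
    [0,0,0],
    [0,0,0],
    [0,0,0],
    [0,0,0],
    [0,0,0],
    [0,0,0],
    [0,0,0],
    [0,0,0],
  ],
)

```text
clock: 11.6
tcp_pos: [0.6265, 0.0462, 0.2975]
tcp_rot: [0.0, 0.708, 0.707, 0.0]
ft_force: [0.3, -0.3, 0.2]
finger_gap: 0.006
gripper_force: 0.0
```

Call:
step_arm(
  dp=[
    [0.3,-0.4,-0.4],
    [0.5,-0.8,-0.8],
    [0.5,-0.9,-1.0],
    [0.5,-0.9,-1.0],
    [0.5,-0.9,-1.0],
  ],
  rot=[
    [0,0,0],
    [0,0,0],
    [0,0,0],
    [0,0,0],
    [0,0,0],
  ],
)

```text
clock: 12.22
tcp_pos: [0.5357, 0.0961, 0.3934]
tcp_rot: [-0.002, 0.708, 0.706, -0.002]
ft_force: [-0.5, -1.0, -0.8]
finger_gap: 0.006
gripper_force: 0.0
```

```bash
python3 - <<'E'
from h import *
s=manip.get_state();print(s["tcp_pos"],s["tcp_rot"])
b=capture("wrist");a=capture("scene");cv2.imwrite("pics/s4.png",a);cv2.imwrite("pics/w4.png",b)
c=cam("wrist",s);S=cam("scene")
A=[.578,.0447,.168]; u=proj(c,A);print("axis",u,"post top",proj(c,[.562,-.0135,.25]))
for ph in (-.1,0,.1,.2,.3,.4,.5):
    d=np.array([-.036*np.sin(ph),0,.036*np.cos(ph)]); print(ph,"up",proj(c,A+d).round(1),"low",proj(c,A-d).round(1),"scene",proj(S,A+d).round(1),proj(S,A-d).round(1))
x0,y0=int(u[0])-45,int(u[1])-45
o=np.hstack([crop(b,max(x0,0),max(y0,0),75,90,5.3),crop(a,220,155,75,90,5.3)]);cv2.imwrite("pics/c4.png",o);print(o.shape)
E
```

```text
[0.53571585 0.09611719 0.39341147] [-0.0017423   0.70774129  0.70646709 -0.00186519]
axis [282.07353691 204.08290358] post top [274.75047835 264.81596081]
-0.1 up [287.  211.6] low [277.9 197.7] scene [261.5 178.2] [259.3 190.5]
0 up [284.5 211.7] low [280.  197.7] scene [260.6 177.5] [260.2 191.1]
0.1 up [281.9 211.6] low [282.2 197.7] scene [259.7 176.9] [261.  191.8]
0.2 up [279.4 211.5] low [284.3 197.8] scene [258.8 176.3] [261.8 192.3]
0.3 up [276.9 211.3] low [286.5 197.9] scene [258.  175.9] [262.6 192.8]
0.4 up [274.5 211. ] low [288.6 198.1] scene [257.2 175.5] [263.4 193.2]
0.5 up [272.2 210.7] low [290.6 198.4] scene [256.4 175.2] [264.2 193.5]
(477, 796, 3)
```

View pics/c4.png

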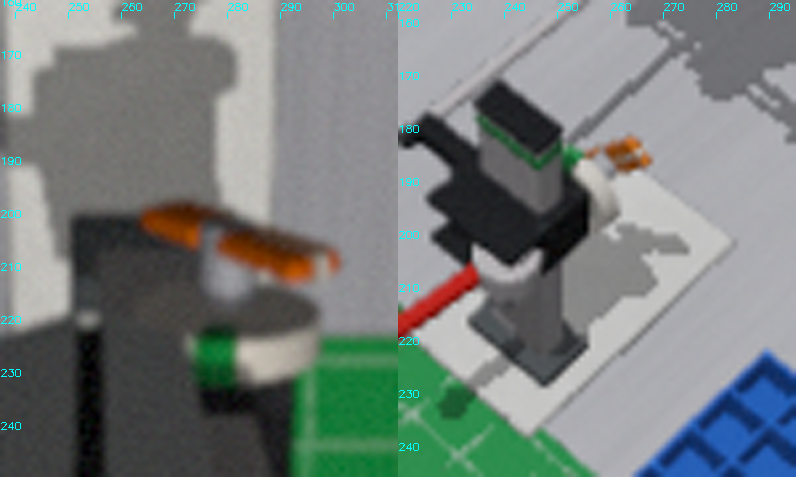

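The view shows the marked tip at (299,208), leaning to +x, so the nut has only turned to about 0.25 rad; the finger rode over the wing's end. I'll push again from lower down.

Call:
step_arm(
  dp=[
    [-0.3,0.5,0],
    [-0.51,1.0,0],
    [-0.51,1.0,0.5],
    [-0.51,1.0,0.9],
    [-0.51,1.0,0.9],
  ],
  rot=[
    [0,0,0],
    [0,0,0],
    [0,0,0],
    [0,0,0],
    [0,0,0],
  ],
)

```text
clock: 12.95
tcp_pos: [0.6334, 0.0449, 0.2995]
tcp_rot: [-0.005, 0.708, 0.706, -0.004]
ft_force: [-0.7, -0.3, -0.8]
finger_gap: 0.004
gripper_force: 0.0
```

Call:
step_arm(
  dp=[
    [0,0.03,0.5],
    [0,0.03,0.9],
    [0,0.03,0.9],
  ],
  rot=[
    [0,0,0],
    [0,0,0],
    [0,0,0],
  ],
)

```text
clock: 13.32
tcp_pos: [0.6373, 0.0452, 0.2138]
tcp_rot: [-0.002, 0.708, 0.707, -0.002]
ft_force: [-0.9, -0.0, -0.3]
finger_gap: 0.003
gripper_force: 0.0
```

```bash
python3 - <<'E'
from h import *
s=manip.get_state();print(s["tcp_pos"],s["ft_force"])
go([.642,.045,.171]); go([.6015,.045,.171])
E
```

```text
[0.63729395 0.04521944 0.21381405] [-0.88225509 -0.02927211 -0.2558509 ]
dp [-0.002  0.05   0.428] rot [0. 0. 0.]
dp [-0.003 -0.355  0.43 ] rot [0. 0. 0.]
```

Call:
step_arm(
  dp=[
    [0,0.03,0.3],
    [0,0.03,0.43],
    [0,0.03,0.43],
    [0,-0.06,0.43],
    [0,-0.15,0.43],
  ],
  rot=[
    [0,0,0],
    [0,0,0],
    [0,0,0],
    [0,0,0],
    [0,0,0],
  ],
)

```text
clock: 13.95
tcp_pos: [0.6243, 0.0452, 0.175]
tcp_rot: [0.001, 0.708, 0.707, 0.001]
ft_force: [0.5, -0.4, 0.1]
finger_gap: 0.003
gripper_force: 0.0
```

Call:
step_arm(
  dp=[
    [0,-0.06,0],
    [0,-0.12,0],
    [0,-0.17,0],
    [0,-0.21,0],
    [0,-0.21,0],
    [0,-0.21,0],
  ],
  rot=[
    [0,0,0],
    [0,0,0],
    [0,0,0],
    [0,0,0],
    [0,0,0],
    [0,0,0],
  ],
)

```text
clock: 14.7
tcp_pos: [0.6111, 0.0451, 0.1799]
tcp_rot: [0.008, 0.708, 0.706, 0.007]
ft_force: [11.0, 0.0, 8.1]
finger_gap: 0.005
gripper_force: 5.3
```

```bash
python3 - <<'E'
from h import *
s=manip.get_state();print(s["tcp_pos"],s["ft_force"])
go([.6,.045,.194]); go([.593,.045,.194])
E
```

```text
[0.61114894 0.04514383 0.17994245] [1.10171372e+01 2.42892607e-03 8.13643743e+00]
dp [-0.002 -0.108 -0.143] rot [0. 0. 0.]
dp [-0.002 -0.178 -0.144] rot [0. 0. 0.]
```

```bash
python3 - <<'E'
from h import *
s=manip.get_state();print(s["tcp_pos"],s["ft_torque"])
b=capture("wrist");a=capture("scene");cv2.imwrite("pics/s5.png",a);cv2.imwrite("pics/w5.png",b)
c=cam("wrist",s);print(proj(c,[.578,.045,.168]),proj(c,s["tcp_pos"]))
o=np.hstack([crop(b,180,190,110,130,3.6),crop(a,235,155,50,60,8)[:468]]);cv2.imwrite("pics/c5.png",o);print(o.shape)
E
```

```text
[0.61114894 0.04514383 0.17994245] [ 0.08488656 -1.854249    0.01685787]
[209.70903174 224.84675419] [254.47010191 230.54758666]
(468, 796, 3)
```

View pics/c5.png

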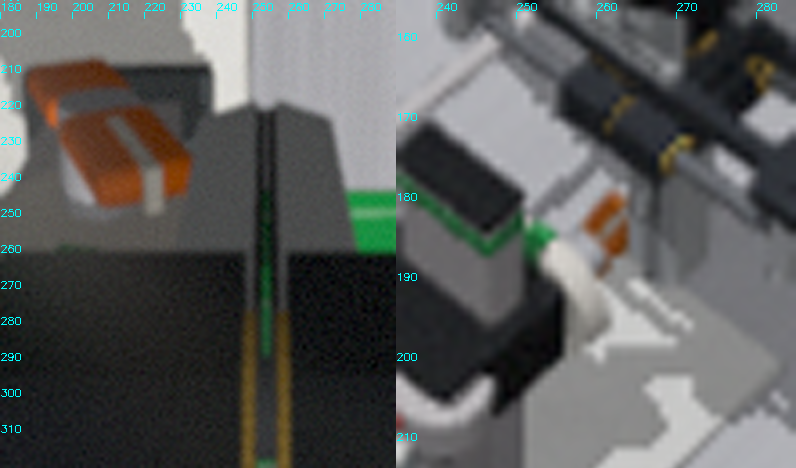

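```bash
python3 - <<'E'
from h import *
s=manip.get_state();c=cam("wrist",s)
for zA in (.168,.160):
  A=np.array([.578,.0447,zA])
  for ph in (-.6,-.4,-.2,0):
    d=np.array([-np.sin(ph),0,np.cos(ph)]); t=np.array([np.cos(ph),0,np.sin(ph)])
    f=lambda r,w,y:((proj(c,A+r*d+w*t+[0,y,0])-[180,190])*3.6).round().astype(int).tolist()
    print(zA,ph,[f(.038,w,y) for w,y in((-.01,-.004),(.01,-.004),(.01,.004),(-.01,.004))],f(.01,0,0),"low",f(-.038,0,0))
E
```

```text
0.168 -0.6 [[156, 229], [251, 198], [251, 158], [154, 186]] [130, 142] low [35, 78]
0.168 -0.4 [[110, 235], [220, 212], [219, 171], [108, 191]] [121, 144] low [65, 73]
0.168 -0.2 [[64, 236], [181, 224], [180, 181], [61, 193]] [110, 145] low [97, 70]
0.168 0 [[19, 233], [137, 232], [135, 189], [16, 190]] [100, 146] low [128, 69]
0.16 -0.6 [[160, 208], [251, 180], [251, 141], [158, 167]] [134, 127] low [41, 68]
0.16 -0.4 [[116, 213], [221, 192], [220, 153], [114, 171]] [125, 129] low [71, 63]
0.16 -0.2 [[72, 214], [183, 203], [182, 162], [69, 173]] [116, 130] low [101, 60]
0.16 0 [[29, 212], [141, 210], [140, 169], [26, 170]] [106, 131] low [132, 59]
```

The collar has been dragged down about 10 mm, which is harmless at this stage, and the nut is at about 0.5 rad. I'll keep pushing while rising slightly.

Call:
step_arm(
  dp=[
    [0,0,-0.08],
    [0,-0.05,-0.1],
    [0,-0.1,-0.12],
    [0,-0.1,-0.14],
    [0,-0.1,-0.14],
  ],
  rot=[
    [0,0,0],
    [0,0,0],
    [0,0,0],
    [0,0,0],
    [0,0,0],
  ],
)

```text
clock: 15.42
tcp_pos: [0.5941, 0.0451, 0.1884]
tcp_rot: [0.001, 0.708, 0.707, 0.001]
ft_force: [4.0, 0.2, 2.2]
finger_gap: 0.005
gripper_force: 2.2
```

```bash
python3 - <<'E'
from h import *
s=manip.get_state();print(s["tcp_pos"],s["ft_force"])
E
```

```text
[0.59408801 0.04511154 0.18838582] [3.97383331 0.18324725 2.24619385]
```

Call:
step_arm(
  dp=[
    [0,0.1,0],
    [0,0.3,0],
    [0,0.3,-0.3],
    [0,0.3,-0.8],
    [0,0.3,-1.0],
    [0,0.3,-1.0],
  ],
  rot=[
    [0,0,0],
    [0,0,0],
    [0,0,0],
    [0,0,0],
    [0,0,0],
    [0,0,0],
  ],
)

```text
clock: 16.18
tcp_pos: [0.6236, 0.0453, 0.2887]
tcp_rot: [0.0, 0.708, 0.707, 0.0]
ft_force: [-0.1, -0.9, -0.8]
finger_gap: 0.005
gripper_force: 0.0
```

Call:
step_arm(
  dp=[
    [0.3,-0.4,-0.4],
    [0.5,-0.8,-0.8],
    [0.5,-0.9,-1.0],
    [0.5,-0.9,-1.0],
    [0.5,-0.9,-1.0],
  ],
  rot=[
    [0,0,0],
    [0,0,0],
    [0,0,0],
    [0,0,0],
    [0,0,0],
  ],
  claw=45,
)

```text
clock: 16.8
tcp_pos: [0.5327, 0.0951, 0.3845]
tcp_rot: [-0.002, 0.708, 0.706, -0.002]
ft_force: [-0.2, -0.7, -1.0]
finger_gap: 0.448
gripper_force: 0.0
```

```bash
python3 - <<'E'
from h import *
s=manip.get_state();print(s["tcp_pos"],s["tcp_rot"])
b=capture("wrist");a=capture("scene");cv2.imwrite("pics/s6.png",a);cv2.imwrite("pics/w6.png",b)
c=cam("wrist",s);S=cam("scene")
for zA in (.168,.155,.145):
  A=[.578,.0447,zA];print("axis",proj(c,A).round(1),"bracket+12 bar",proj(c,[.4805,0,zA]).round(1),"bar scene",proj(S,[.4805,.0,zA]).round(1),"corner",proj(S,[.5975,-.0355,zA+.024]).round(1))
  for ph in (0,.2,.4):
    d=np.array([-.036*np.sin(ph),0,.036*np.cos(ph)]); print(ph,"up",proj(c,A+d).round(1),"low",proj(c,A-d).round(1))
o=np.hstack([crop(b,195,155,110,100,4),crop(a,215,155,70,80,5)]);cv2.imwrite("pics/c6.png",o);print(o.shape)
go([.48,.065,.393])
E
```

```text
[0.532694   0.09511542 0.38448213] [-0.00170241  0.70772352  0.70648509 -0.00182396]
axis [284.6 205.2] bracket+12 bar [221.6 232.4] bar scene [228.  175.4] corner [246.5 199.7]
0 up [287.3 213.1] low [282.3 198.6]
0.2 up [282.1 212.9] low [286.7 198.7]
0.4 up [277.1 212.4] low [291.1 199.1]
axis [283.8 202.7] bracket+12 bar [222.6 229.2] bar scene [228.2 177.9] corner [246.6 202.1]
0 up [286.3 210.1] low [281.6 196.4]
0.2 up [281.3 209.9] low [285.9 196.5]
0.4 up [276.4 209.5] low [290.1 196.9]
axis [283.1 200.9] bracket+12 bar [223.3 226.8] bar scene [228.4 179.7] corner [246.7 203.9]
0 up [285.5 207.9] low [281.1 194.8]
0.2 up [280.6 207.7] low [285.2 195. ]
0.4 up [275.9 207.3] low [289.4 195.3]
(400, 790, 3)
dp [-0.301 -0.528 -0.083] rot [0. 0. 0.]
```

View pics/c6.png

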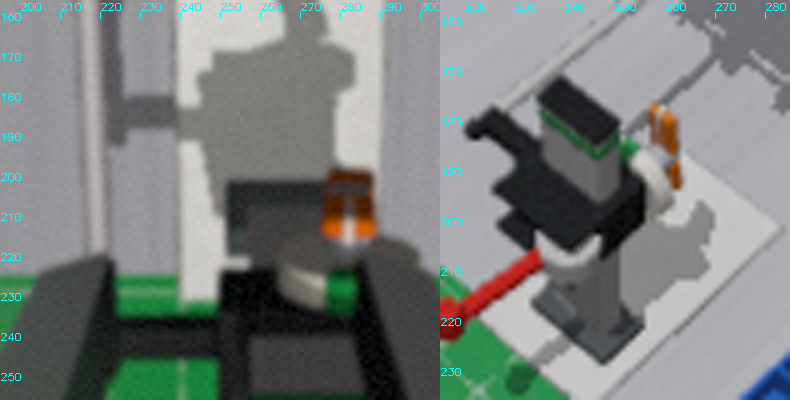

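```bash
cat >> h.py <<'E'
def shift(a,b,x0,y0,w,h,k=8):
    "vertical/horizontal shift of patch from a to b, px"
    A=cv2.resize(a[y0:y0+h,x0:x0+w],None,fx=k,fy=k,interpolation=cv2.INTER_CUBIC)
    B=cv2.resize(b[y0-12:y0+h+12,x0-12:x0+w+12],None,fx=k,fy=k,interpolation=cv2.INTER_CUBIC)
    r=cv2.minMaxLoc(cv2.matchTemplate(B,A,cv2.TM_CCOEFF_NORMED)); return np.array(r[3])/k-12,r[1]
E
python3 - <<'E'
from h import *
a=cv2.imread("pics/scene0.png");b=cv2.imread("pics/s6.png");m=cv2.imread("pics/s4.png")
S=cam("scene")
for n,i in(("s4",m),("s6",b)):
    print(n,"bracket",shift(a,i,217,173,16,18),"collar",shift(a,i,222,186,14,18),"post",shift(a,i,232,168,20,14))
print(proj(S,[.48,0,.168])-proj(S,[.48,0,.158]))
for z in (.158,.168): print(proj(S,[.5787+.085*np.cos(1.71),-.0475-.085*np.sin(1.71),z+.003]))
E
```

```text
s4 bracket (array([0., 0.]), 0.9994953274726868) collar (array([-0.125,  0.   ]), 0.9947972893714905) post (array([0., 0.]), 0.9992293119430542)
s6 bracket (array([0.   , 0.125]), 0.9966186285018921) collar (array([0.   , 0.125]), 0.994756817817688) post (array([0., 0.]), 0.998765766620636)
[-0.18987251 -1.91313859]
[215.97537071 219.40989286]
[215.66841442 217.67365804]
```

```bash
python3 - <<'E'
from h import *
s=manip.get_state();c=cam("wrist",s)
im=cv2.imread("pics/w6.png")
for z in (.16,.168):
  print(back(c,(218.7,180),z), back(c,(216.3,160),z))
go([.48,.07,.25]);
E
```

```text
[0.47788108 0.08220008 0.16      ] [0.47539641 0.11264803 0.16      ]
[0.47898538 0.08395852 0.168     ] [0.47655007 0.11380164 0.168     ]
dp [-0.251 -0.521  1.347] rot [0. 0. 0.]
```

Call:
step_arm(
  dp=[
    [-0.25,-0.53,0.2],
    [-0.25,-0.53,0.7],
    [-0.25,-0.53,1.0],
    [-0.25,-0.53,1.0],
  ],
  rot=[
    [0,0,0],
    [0,0,0],
    [0,0,0],
    [0,0,0],
  ],
)

```text
clock: 17.4
tcp_pos: [0.4778, 0.0701, 0.2833]
tcp_rot: [-0.003, 0.708, 0.706, -0.003]
ft_force: [0.7, -0.2, -0.1]
finger_gap: 0.449
gripper_force: 0.0
```

Call:
step_arm(
  dp=[
    [0,0,0.4],
    [0,0,0.8],
    [0,0,1.0],
    [0,0,1.0],
  ],
  rot=[
    [0,0,0],
    [0,0,0],
    [0,0,0],
    [0,0,0],
  ],
)

```text
clock: 17.9
tcp_pos: [0.4798, 0.0704, 0.1867]
tcp_rot: [-0.001, 0.708, 0.707, -0.001]
ft_force: [-1.1, 0.4, 0.2]
finger_gap: 0.45
gripper_force: 0.0
```

```bash
python3 - <<'E'
from h import *
s=manip.get_state();print(s["tcp_pos"],s["ft_force"])
go([.4785,.07,.15])
E
```

```text
[0.47980878 0.0703671  0.18666443] [-1.07613769  0.41957422  0.21133417]
dp [-0.004 -0.012  0.367] rot [0. 0. 0.]
```

Call:
step_arm(
  dp=[
    [0,0,0.25],
    [0,0,0.36],
    [0,0,0.36],
  ],
  rot=[
    [0,0,0],
    [0,0,0],
    [0,0,0],
  ],
)

```text
clock: 18.27
tcp_pos: [0.4804, 0.0704, 0.1518]
tcp_rot: [-0.0, 0.708, 0.707, -0.0]
ft_force: [-0.3, 0.4, 0.4]
finger_gap: 0.45
gripper_force: 0.0
```

Call:
step_arm(
  dp=[
    [0,0,0],
    [0,0,0],
    [0,0,0],
    [0,0,0],
  ],
  rot=[
    [0,0,0],
    [0,0,0],
    [0,0,0],
    [0,0,0],
  ],
  claw=0,
)

```text
clock: 18.77
tcp_pos: [0.4776, 0.0704, 0.1515]
tcp_rot: [-0.002, 0.707, 0.707, -0.002]
ft_force: [-7.1, 0.4, 6.3]
finger_gap: 0.097
gripper_force: 30.0
```

Call:
step_arm(
  dp=[
    [0,0,-0.1],
    [0,0,-0.2],
    [0,0,-0.3],
    [0,0,-0.38],
    [0,0,-0.45],
    [0,0,-0.45],
    [0,0,-0.45],
  ],
  rot=[
    [0,0,0],
    [0,0,0],
    [0,0,0],
    [0,0,0],
    [0,0,0],
    [0,0,0],
    [0,0,0],
  ],
)

```text
clock: 19.65
tcp_pos: [0.4776, 0.0704, 0.1965]
tcp_rot: [-0.002, 0.708, 0.707, -0.002]
ft_force: [-8.0, -1.1, -11.3]
finger_gap: 0.094
gripper_force: 30.0
```

```bash
python3 - <<'E'
from h import *
a=capture("scene");cv2.imwrite("pics/s7.png",a)
a0=cv2.imread("pics/s6.png");print(shift(a0,a,217,173,16,18),shift(a0,a,205,212,15,14))
cv2.imwrite("pics/c7.png",crop(a,205,155,75,70,8))
E
```

```text
(array([-1.   , -8.875]), 0.9948070049285889) (array([-1.5 , -7.75]), 0.7868020534515381)
```

View pics/c7.png

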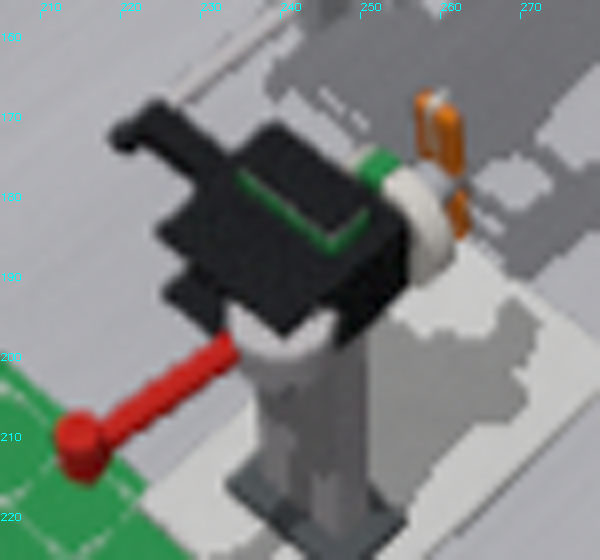

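```bash
python3 - <<'E'
from h import *
for n in("s6","s7"):
    a=cv2.imread(f"pics/{n}.png").astype(int)
    for u in (239,242,243):
        g=a[176:196,u,1]-(a[176:196,u,0]+a[176:196,u,2])//2; print(n,u,g.tolist(), a[176:196,u,2].tolist())
E
```

```text
s6 239 [1, 1, 0, 14, 44, 32, 2, -3, -2, -1, -2, -3, -1, -2, -3, 0, 1, 1, -2, -2] [27, 29, 33, 57, 40, 49, 96, 101, 102, 101, 103, 102, 101, 82, 49, 32, 30, 30, 33, 35]
s6 242 [0, -1, 2, -3, 0, 7, 36, 41, 15, 0, -1, -2, -1, -3, -2, -1, -2, -1, 0, 2] [30, 30, 33, 34, 31, 43, 48, 35, 61, 96, 101, 102, 102, 103, 101, 101, 66, 34, 30, 32]
s6 243 [-1, 1, 0, -1, 1, 0, 5, 27, 32, 3, 0, -3, -2, -1, -2, -3, -1, 0, 0, -2] [29, 32, 32, 34, 29, 30, 54, 46, 46, 91, 103, 101, 102, 101, 101, 103, 97, 62, 30, 31]
s7 239 [0, -1, -1, 13, 46, 32, 6, 0, -1, 0, -1, 0, 1, 0, 0, -1, -1, -2, 0, 0] [31, 30, 31, 59, 36, 22, 27, 32, 30, 30, 34, 33, 32, 35, 31, 33, 33, 35, 33, 34]
s7 242 [1, -1, 1, 1, -1, 6, 36, 34, 9, 0, 1, -1, -1, -1, 0, 1, -3, -1, 0, -1] [30, 32, 32, 32, 32, 43, 49, 32, 30, 32, 32, 32, 31, 35, 34, 33, 36, 33, 20, 61]
s7 243 [0, 0, 1, 0, -1, 0, 5, 27, 25, 4, 0, -2, -2, -1, -2, 2, 0, 0, -2, -3] [35, 30, 31, 33, 34, 26, 54, 45, 27, 36, 29, 34, 32, 28, 33, 28, 35, 25, 63, 162]
```

The band is visible right down to the collar with no grey gap, so the collar is level to within about 2 mm. I'll release and go to the lever.

Call:
step_arm(
  dp=[
    [0,0,0],
    [0,0,0],
    [0,0,0],
  ],
  rot=[
    [0,0,0],
    [0,0,0],
    [0,0,0],
  ],
  claw=36,
)

```text
clock: 20.08
tcp_pos: [0.4837, 0.0703, 0.2003]
tcp_rot: [0.003, 0.708, 0.707, 0.003]
ft_force: [-0.4, 0.4, -0.0]
finger_gap: 0.354
gripper_force: 0.0
```

Call:
step_arm(
  dp=[
    [0,0,-0.4],
    [0,0,-0.9],
    [0,0,-1.0],
    [0,0,-1.0],
  ],
  rot=[
    [0,0,0],
    [0,0,0],
    [0,0,0],
    [0,0,0],
  ],
)

```text
clock: 20.58
tcp_pos: [0.4813, 0.0704, 0.298]
tcp_rot: [0.001, 0.708, 0.707, 0.001]
ft_force: [-0.6, 0.9, -0.9]
finger_gap: 0.359
gripper_force: 0.0
```

Call:
step_arm(
  dp=[
    [-0.5,0.3,-0.1],
    [-1.0,0.45,-0.1],
    [-1.0,0.45,-0.1],
  ],
  rot=[
    [0,0,0],
    [0,0,0],
    [0,0,0],
  ],
)

```text
clock: 20.95
tcp_pos: [0.5248, -0.0324, 0.3039]
tcp_rot: [-0.001, 0.709, 0.705, -0.001]
ft_force: [-0.6, 0.1, -0.9]
finger_gap: 0.357
gripper_force: 0.0
```

Call:
step_arm(
  dp=[
    [-0.5,0.3,0],
    [-1.0,0.45,0],
    [-1.0,0.45,0],
  ],
  rot=[
    [0,0,0],
    [0,0,0.03],
    [0,0,0.03],
  ],
)

```text
clock: 21.32
tcp_pos: [0.5695, -0.1314, 0.3038]
tcp_rot: [-0.002, 0.741, 0.671, -0.001]
ft_force: [0.4, 1.4, -0.4]
finger_gap: 0.358
gripper_force: 0.0
```

```bash
python3 - <<'E'
from h import *
s=manip.get_state();print(s["tcp_pos"],s["joint_pos"].round(2))
a=capture("scene");b=capture("wrist");cv2.imwrite("pics/s8.png",a);cv2.imwrite("pics/w8.png",b)
print(shift(cv2.imread("pics/s7.png"),a,217,162,16,18))
m=((b[:,:,2].astype(int)-b[:,:,1])>90)&((b[:,:,2].astype(int)-b[:,:,0])>90); v,u=np.nonzero(m); print(u.min(),u.max(),v.min(),v.max(), u[v>v.max()-6].mean())
c=cam("wrist",s);print(proj(c,[.567,-.1317,.218]),proj(c,[.567,-.1317,.213]))
a_=1.71-np.pi/2
go([.567,-.132,.204],Ro.from_matrix(np.array([[0,1,0],[1,0,0],[0,0,-1.]]))*Ro.from_rotvec([0,0,a_]))
E
```

```text
[ 0.56949565 -0.13138151  0.30382155] [-0.37  0.17  1.38 -0.    1.59 -0.28]
(array([12.  ,  0.75]), 0.5022360682487488)
245 260 131 206 252.7027027027027
[252.131421   197.60976842] [252.1784851  196.26616927]
dp [-0.038 -0.015  1.008] rot [-0.001  -0.0006  0.014 ]
```

Call:
step_arm(
  dp=[
    [-0.04,-0.02,0.3],
    [-0.04,-0.02,0.6],
    [-0.04,-0.02,0.9],
    [-0.04,-0.02,1.0],
    [-0.04,-0.02,1.0],
  ],
  rot=[
    [0,0,0.014],
    [0,0,0.014],
    [0,0,0.014],
    [0,0,0.014],
    [0,0,0.014],
  ],
)

```text
clock: 22.05
tcp_pos: [0.5671, -0.1321, 0.2061]
tcp_rot: [-0.001, 0.754, 0.657, -0.0]
ft_force: [0.3, 0.1, -0.1]
finger_gap: 0.363
gripper_force: 0.0
```

```bash
cat > arc.py <<'E'
from h import *
import sys
s=manip.get_state();print(s["tcp_pos"],s["ft_force"])
A=RR(s["tcp_rot"]); P=np.array([.5787,-.0475]); th0=float(sys.argv[1])
for th in map(float,sys.argv[2:]):
    tip=np.array([*(P+.085*np.array([np.cos(th),-np.sin(th)])),s["tcp_pos"][2]])
    print(round(th,2),(A.inv().apply(tip-s["tcp_pos"])/.1).round(3),round((th-th0)/np.pi,3))
E
python3 arc.py 1.71 1.55 1.4 1.25 1.1 .95 .8 .65 .5
```

```text
[ 0.56706114 -0.13209369  0.20612885] [ 0.28992246  0.13476271 -0.13997419]
1.55 [ 0.015  0.133 -0.   ] -0.051
1.4 [ 0.044  0.257 -0.   ] -0.099
1.25 [ 0.092  0.375 -0.   ] -0.146
1.1 [ 0.157  0.485 -0.   ] -0.194
0.95 [ 0.237  0.584 -0.001] -0.242
0.8 [ 0.331  0.669 -0.001] -0.29
0.65 [ 0.437  0.74  -0.001] -0.337
0.5 [ 0.553  0.794 -0.001] -0.385
```

Call:
step_arm(
  dp=[
    [0.015,0.133,0],
    [0.044,0.257,0],
    [0.092,0.375,0],
    [0.157,0.485,0],
    [0.237,0.584,0],
    [0.331,0.669,0],
    [0.437,0.74,0],
    [0.553,0.794,0],
  ],
  rot=[
    [0,0,-0.051],
    [0,0,-0.099],
    [0,0,-0.146],
    [0,0,-0.194],
    [0,0,-0.242],
    [0,0,-0.29],
    [0,0,-0.337],
    [0,0,-0.385],
  ],
)

```text
clock: 23.05
tcp_pos: [0.6543, -0.0897, 0.2083]
tcp_rot: [0.001, 0.245, 0.969, -0.0]
ft_force: [-1.6, -1.7, -0.6]
finger_gap: 0.362
gripper_force: 0.8
```

```bash
python3 arc.py .5 .4 .3 .2 .1 0 -.08 -.15 -.2
```

```text
[ 0.6543276  -0.08967819  0.20826257] [-1.58733969 -1.68155641 -0.61297694]
0.4 [ 0.02   0.093 -0.   ] -0.032
0.3 [ 0.032  0.177 -0.   ] -0.064
0.2 [ 0.053  0.259 -0.   ] -0.095
0.1 [ 0.082  0.339 -0.   ] -0.127
0.0 [ 0.118  0.416 -0.   ] -0.159
-0.08 [ 0.153  0.474 -0.001] -0.185
-0.15 [ 0.187  0.523 -0.001] -0.207
-0.2 [ 0.213  0.556 -0.001] -0.223
```

Call:
step_arm(
  dp=[
    [0.02,0.093,0],
    [0.032,0.177,0],
    [0.053,0.259,0],
    [0.082,0.339,0],
    [0.118,0.416,0],
    [0.153,0.474,0],
    [0.187,0.523,0],
    [0.187,0.523,0],
  ],
  rot=[
    [0,0,-0.032],
    [0,0,-0.064],
    [0,0,-0.095],
    [0,0,-0.127],
    [0,0,-0.159],
    [0,0,-0.159],
    [0,0,-0.159],
    [0,0,-0.159],
  ],
)

```text
clock: 24.05
tcp_pos: [0.6654, -0.0371, 0.2094]
tcp_rot: [0.004, 0.001, 1.0, -0.003]
ft_force: [2.8, -4.5, -0.2]
finger_gap: 0.356
gripper_force: 2.5
```

```bash
python3 arc.py 0 0 -.15 -.2 -.25; python3 - <<'E'
from h import *
b=capture("wrist");cv2.imwrite("pics/w9.png",b)
s=manip.get_state();c=cam("wrist",s)
print([proj(c,[.5787+.085*np.cos(t),-.0475-.085*np.sin(t),.223]).round(1) for t in(0,.1,.2)])
m=((b[:,:,2].astype(int)-b[:,:,1])>90)&((b[:,:,2].astype(int)-b[:,:,0])>90); v,u=np.nonzero(m); print(u.min(),u.max(),v.min(),v.max(),[u[v==k].mean().round(1) for k in range(v.min(),v.max(),8)])
E
```

```text
[ 0.6653638  -0.03714342  0.20936638] [ 2.75137234 -4.53973118 -0.18316381]
0.0 [ 0.016 -0.104  0.   ] 0.0
-0.15 [ 0.026  0.023 -0.   ] -0.048
-0.2 [ 0.034  0.065 -0.001] -0.064
-0.25 [ 0.043  0.107 -0.001] -0.08
[array([237.7, 237.6]), array([224.8, 237. ]), array([212. , 235.2])]
229 511 128 242 [np.float64(236.0), np.float64(239.0), np.float64(239.0), np.float64(239.0), np.float64(239.5), np.float64(239.5), np.float64(240.0), np.float64(319.7), np.float64(407.7), np.float64(288.1), np.float64(241.0), np.float64(241.8), np.float64(240.0), np.float64(240.5), np.float64(240.5)]
```

Call:
step_arm(
  dp=[
    [0,0.04,0],
    [0,0.07,0],
    [0,0.07,0],
    [0,-0.05,0],
    [0,-0.08,0],
  ],
  rot=[
    [0,0,0],
    [0,0,0],
    [0,0,0],
    [0,0,0],
    [0,0,0],
  ],
)

```text
clock: 24.72
tcp_pos: [0.6632, -0.0431, 0.2081]
tcp_rot: [0.001, 0.001, 1.0, 0.0]
ft_force: [-0.0, 0.0, -0.0]
finger_gap: 0.363
gripper_force: 0.0
```

Call:
step_arm(
  dp=[
    [0,0,-0.3],
    [0,0,-0.7],
    [0,0,-1.0],
    [0,0,-1.0],
  ],
  rot=[
    [0,0,0],
    [0,0,0],
    [0,0,0],
    [0,0,0],
  ],
)

```text
clock: 25.22
tcp_pos: [0.6643, -0.0423, 0.3108]
tcp_rot: [0.004, 0.0, 1.0, -0.0]
ft_force: [0.3, -0.6, -0.3]
finger_gap: 0.36
gripper_force: 0.0
```

Call:
step_arm(
  dp=[
    [0.3,-0.4,-0.4],
    [0.7,-0.7,-0.8],
    [0.9,-1.0,-1.0],
    [0.9,-1.0,-1.0],
    [0.9,-1.0,-1.0],
    [0.9,-1.0,-1.0],
    [0.9,-1.0,-1.0],
    [0.9,-1.0,-1.0],
  ],
  rot=[
    [0,0,0.055],
    [0,0,0.11],
    [0,0,0.165],
    [0,0,0.22],
    [0,0,0.275],
    [0,0,0.33],
    [0,0,0.385],
    [0,0,0.44],
  ],
  claw=40,
)

```text
clock: 26.22
tcp_pos: [0.5719, -0.142, 0.4041]
tcp_rot: [-0.002, 0.64, 0.768, -0.0]
ft_force: [-0.0, -0.3, -0.1]
finger_gap: 0.398
gripper_force: 0.0
```

Call:
step_arm(
  dp=[
    [-0.5,-0.3,0],
    [-1.0,-0.5,0],
    [-1.0,-0.5,0],
    [-1.0,-0.5,0],
  ],
  rot=[
    [0,0,0.055],
    [0,0,0.06],
    [0,0,0.06],
    [0,0,0.06],
  ],
)

```text
clock: 26.72
tcp_pos: [0.5417, -0.2495, 0.4049]
tcp_rot: [-0.001, 0.707, 0.707, 0.0]
ft_force: [-0.4, 0.7, -0.3]
finger_gap: 0.4
gripper_force: 0.0
```

```bash
python3 - <<'E'
from h import *
s=manip.get_state();print(s["clock"],s["tcp_pos"],s["tcp_rot"])
b=capture("wrist");a=capture("scene");cv2.imwrite("pics/w10.png",b);cv2.imwrite("pics/s10.png",a)
print(shift(cv2.imread("pics/s7.png"),a,217,162,16,18))
c=cam("wrist",s);S=cam("scene")
print([proj(c,X).round() for X in([.636,-.215,.052],[.424,-.178,.052],[.443,-.373,.052])])
o=np.hstack([cv2.resize(b,(512,384)),cv2.resize(crop(a,217,155,50,67,5.73),(286,384))]);cv2.imwrite("pics/c10.png",o);print(o.shape)
E
```

```text
26.725 [ 0.5417284  -0.24952154  0.40488561] [-1.47832316e-03  7.07488590e-01  7.06723196e-01  1.81004113e-04]
(array([0., 0.]), 0.991170346736908)
[array([303., 142.]), array([192., 122.]), array([207., 219.])]
(384, 798, 3)
```

View pics/c10.png

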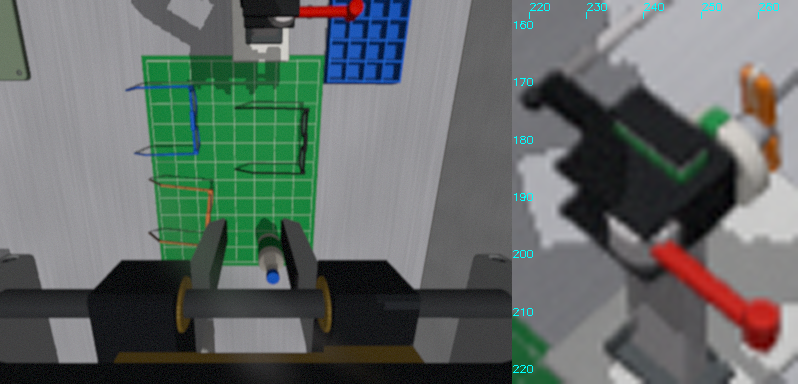

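The scene crop shows the collar still at the band, the lever shut and the nut wing in the zone. In the wrist view the spectacle fronts are: blue (192,87)–(197,153), black (306,104)–(303,173), amber (213,184)–(207,245).

```bash
python3 - <<'E'
from h import *
b=cv2.imread("pics/w10.png")
cv2.imwrite("pics/c11.png",crop(b,120,75,200,178,3.3)); 
E
```

```text
(no output)
```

View pics/c11.png

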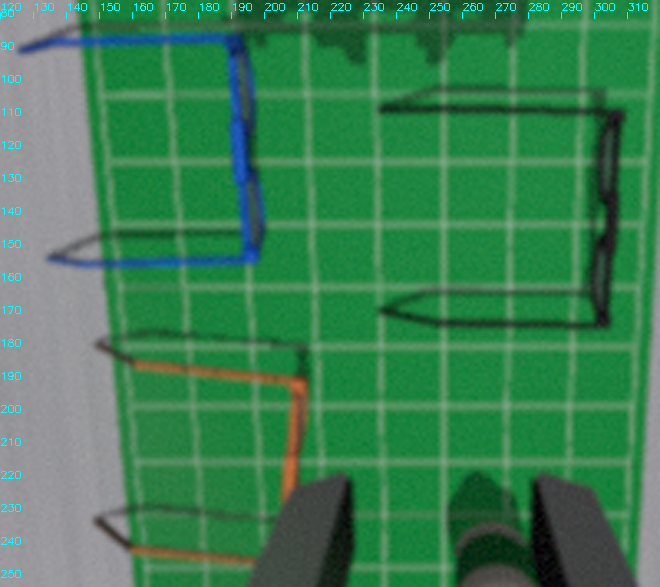

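```bash
python3 - <<'E'
from h import *
s=manip.get_state();c=cam("wrist",s)
for n,p,q in(("blue",(191.2,87.1),(197.3,153.2)),("black",(307,109.2),(303,172.6)),("amber",(211.5,190.2),(204.8,246))):
    P,Q=back(c,p,.048),back(c,q,.048);d=P-Q;print(n,((P+Q)/2).round(4),"w",np.linalg.norm(d).round(4),"yaw",np.arctan2(-d[0],d[1]).round(3))
E
```

```text
blue [ 0.4279 -0.1758  0.048 ] w 0.122 yaw 0.039
black [ 0.6409 -0.2146  0.048 ] w 0.1215 yaw -0.015
amber [ 0.4455 -0.3741  0.048 ] w 0.1259 yaw -0.155
```

Blue is at (.428,-.176), black at (.641,-.215) and amber at (.446,-.374), with sizes consistent. I'll pick blue.

Call:
step_arm(
  dp=[
    [0.4,-0.5,0.2],
    [0.73,-0.9,0.6],
    [0.73,-0.9,1.0],
    [0.73,-0.9,1.0],
  ],
  rot=[
    [0,0,-0.0124],
    [0,0,-0.0124],
    [0,0,-0.0124],
    [0,0,-0.0124],
  ],
)

```text
clock: 27.32
tcp_pos: [0.4495, -0.1741, 0.3028]
tcp_rot: [-0.004, 0.693, 0.721, -0.001]
ft_force: [-0.2, -0.5, 0.0]
finger_gap: 0.403
gripper_force: 0.0
```

Call:
step_arm(
  dp=[
    [0,-0.23,0.4],
    [0,-0.23,0.9],
    [0,-0.23,1.0],
    [0,-0.23,1.0],
  ],
  rot=[
    [0,0,0],
    [0,0,0],
    [0,0,0],
    [0,0,0],
  ],
)

```text
clock: 27.82
tcp_pos: [0.4305, -0.1787, 0.2082]
tcp_rot: [0.001, 0.693, 0.72, 0.0]
ft_force: [0.4, -0.1, 0.4]
finger_gap: 0.398
gripper_force: 0.0
```

```bash
cat > tgt.py <<'E'
from h import *
import sys
x,y,z,w=map(float,sys.argv[1:5]) # yaw w: frame yaw (tool yaw = 90deg + w)
s=manip.get_state();print(s["clock"],s["tcp_pos"],s["ft_force"].round(1),s["finger_gap"].round(3))
go([x,y,z],Ro.from_rotvec([0,0,w])*Ro.from_matrix(np.array([[0,1,0],[1,0,0],[0,0,-1.]])))
E
python3 tgt.py .428 -.176 .042 .039; python3 - <<'E'
from h import *
s=manip.get_state();b=capture("wrist");cv2.imwrite("pics/w12.png",b);c=cam("wrist",s)
hsv=cv2.cvtColor(b,cv2.COLOR_BGR2HSV);m=cv2.inRange(hsv,(105,120,60),(130,255,255))
print([proj(c,[.428,-.176+d,.05]).round() for d in(-.063,0,.063)])
v,u=np.nonzero(m);
for k in range(0,384,12):
    if (v==k).any(): print(k,u[v==k].min(),u[v==k].max(),(v==k).sum())
E
```

```text
[array([250., 226.]), array([252., 179.]), array([254., 128.])]
60 451 511 47
72 449 511 63
84 446 511 66
96 444 511 68
108 441 511 70
120 438 511 74
132 247 251 5
144 247 250 4
156 247 250 4
168 246 251 6
180 246 250 5
192 247 249 3
204 247 249 3
216 163 249 6Traceback (most recent call last):
  File "tgt.py", line 4, in <module>
    s=manip.get_state();print(s["clock"],s["tcp_pos"],s["ft_force"].round(1),s["finger_gap"].round(3))
                                                                             ^^^^^^^^^^^^^^^^^^^^^
AttributeError: 'float' object has no attribute 'round'
```

```bash
sed -i 's/,s\["finger_gap"\].round(3)/,s["finger_gap"]/' tgt.py; python3 tgt.py .4237 -.176 .042 .039
```

```text
27.875 [ 0.4310261  -0.17907762  0.2089966 ] [1.6 0.1 0.7] 0.4024145408339021
dp [ 0.037 -0.078  1.67 ] rot [ 0.001   0.0007 -0.0003]
```

Blue's mask confirms x ≈ .4237 with the yaw aligned. I'll descend, pinch and lift.

Call:
step_arm(
  dp=[
    [0.04,-0.08,0.4],
    [0.04,-0.08,0.8],
    [0.04,-0.08,1.0],
    [0.04,-0.08,1.0],
  ],
  rot=[
    [0,0,0],
    [0,0,0],
    [0,0,0],
    [0,0,0],
  ],
)

```text
clock: 28.38
tcp_pos: [0.4217, -0.1748, 0.1072]
tcp_rot: [0.0, 0.694, 0.72, 0.0]
ft_force: [-0.7, 0.7, 0.3]
finger_gap: 0.402
gripper_force: 0.0
```

Call:
step_arm(
  dp=[
    [0,0,0.4],
    [0,0,0.6],
    [0,0,0.67],
    [0,0,0.67],
  ],
  rot=[
    [0,0,0],
    [0,0,0],
    [0,0,0],
    [0,0,0],
  ],
)

```text
clock: 28.88
tcp_pos: [0.4223, -0.1753, 0.0409]
tcp_rot: [0.001, 0.694, 0.72, 0.0]
ft_force: [0.9, -1.0, 0.5]
finger_gap: 0.404
gripper_force: 0.0
```

Call:
step_arm(
  dp=[
    [0,0,0],
    [0,0,0],
    [0,0,0],
    [0,0,0],
  ],
  rot=[
    [0,0,0],
    [0,0,0],
    [0,0,0],
    [0,0,0],
  ],
  claw=0,
)

```text
clock: 29.38
tcp_pos: [0.4212, -0.1746, 0.0399]
tcp_rot: [0.0, 0.694, 0.72, 0.0]
ft_force: [0.1, 0.8, 3.2]
finger_gap: 0.08
gripper_force: 30.0
```

Call:
step_arm(
  dp=[
    [0,0,-0.3],
    [0,0,-0.7],
    [0,0,-1.0],
    [0,0,-1.0],
  ],
  rot=[
    [0,0,0],
    [0,0,0],
    [0,0,0],
    [0,0,0],
  ],
)

```text
clock: 29.88
tcp_pos: [0.4227, -0.1756, 0.1418]
tcp_rot: [0.003, 0.694, 0.72, 0.001]
ft_force: [-0.4, -0.1, -1.3]
finger_gap: 0.082
gripper_force: 30.0
```

Call:
step_arm(
  dp=[
    [0,0,-0.5],
    [0,0,-1.0],
    [0,0,-1.0],
  ],
  rot=[
    [0,0,0],
    [0,0,0],
    [0,0,0],
  ],
)

```text
clock: 30.25
tcp_pos: [0.4228, -0.1757, 0.2422]
tcp_rot: [0.003, 0.694, 0.72, 0.001]
ft_force: [1.2, 0.3, -1.9]
finger_gap: 0.081
gripper_force: 30.0
```

Call:
step_arm(
  dp=[
    [0,0,-0.5],
    [0,0,-1.0],
    [0,0,-1.0],
  ],
  rot=[
    [0,0,0],
    [0,0,0],
    [0,0,0],
  ],
)

```text
clock: 30.62
tcp_pos: [0.4222, -0.1753, 0.3412]
tcp_rot: [0.002, 0.694, 0.72, 0.0]
ft_force: [-0.4, -0.3, 0.3]
finger_gap: 0.081
gripper_force: 30.0
```

```bash
python3 tgt.py .491 .384 .34 .0066;  python3 - <<'E'
from h import *
b=capture("wrist");t=capture("top");a=capture("scene");cv2.imwrite("pics/w13.png",b);cv2.imwrite("pics/t13.png",t);cv2.imwrite("pics/s13.png",a)
# bar free end / line in top & scene: bright line; print bar pixel rows in top
g=cv2.cvtColor(t,cv2.COLOR_BGR2GRAY)
for u in range(125,215,15): print(u,g[225:248,u].tolist())
E
```

```text
30.625 [ 0.42217872 -0.17526554  0.34115888] [-0.4 -0.3  0.3] 0.0807537709486871
dp [5.563 0.898 0.   ] rot [0.0012 0.0008 0.0098]
125 [154, 156, 157, 156, 157, 156, 158, 157, 157, 156, 161, 163, 154, 146, 152, 154, 154, 146, 128, 114, 124, 143, 152]
140 [156, 159, 159, 157, 157, 156, 157, 158, 153, 151, 155, 160, 150, 154, 156, 154, 148, 135, 121, 112, 124, 145, 154]
155 [158, 156, 158, 160, 158, 157, 158, 159, 155, 154, 160, 156, 145, 150, 154, 153, 145, 126, 112, 125, 143, 154, 156]
170 [157, 157, 159, 160, 159, 157, 157, 157, 158, 160, 164, 156, 148, 153, 156, 154, 146, 127, 117, 126, 144, 156, 156]
185 [158, 156, 157, 157, 159, 159, 157, 157, 154, 157, 163, 157, 155, 158, 158, 157, 147, 129, 117, 127, 146, 155, 157]
200 [155, 158, 157, 155, 159, 158, 157, 153, 156, 160, 156, 147, 151, 155, 156, 147, 131, 117, 125, 144, 153, 155, 156]
```

```bash
python3 - <<'E'
from h import *
S=cam("scene")
g0=cv2.cvtColor(cv2.imread("pics/scene0.png"),cv2.COLOR_BGR2GRAY);g=cv2.cvtColor(cv2.imread("pics/s13.png"),cv2.COLOR_BGR2GRAY)
for y in(.42,.32,.22,.12):
    p=proj(S,[.477,y,.207]);q=proj(S,[.477,y,.162]);u=round(p[0]);v=round(p[1])
    print(y,p.round(1),"now",v-7,g[v-7:v+8,u].tolist()); u=round(q[0]);v=round(q[1]);print("  old",q.round(1),v-7,g0[v-7:v+8,u].tolist())
E
```

```text
0.42 [312.1 100. ] now 93 [167, 169, 171, 169, 165, 177, 170, 140, 138, 165, 172, 172, 171, 173, 174]
  old [310.4 109.7] 103 [169, 173, 173, 172, 171, 178, 165, 134, 160, 170, 170, 170, 171, 171, 168]
0.32 [294.  114.2] now 107 [170, 172, 173, 174, 150, 173, 176, 152, 130, 159, 169, 169, 167, 168, 168]
  old [292.7 123.8] 117 [169, 170, 170, 169, 176, 179, 161, 136, 157, 166, 168, 167, 169, 169, 168]
0.22 [274.5 129.4] now 122 [173, 171, 171, 172, 149, 174, 177, 156, 133, 159, 169, 169, 168, 169, 169]
  old [273.9 138.8] 132 [170, 168, 168, 168, 169, 178, 169, 132, 158, 168, 171, 170, 170, 169, 170]
0.12 [253.6 145.7] now 139 [172, 173, 173, 174, 172, 178, 172, 143, 126, 163, 174, 176, 175, 175, 177]
  old [253.6 155. ] 148 [173, 174, 175, 174, 171, 179, 172, 144, 125, 163, 173, 175, 176, 173, 173]
```

Call:
step_arm(
  dp=[
    [0.5,0.1,0],
    [1.0,0.2,0],
    [1.0,0.2,0],
  ],
  rot=[
    [0,0,0.0098],
    [0,0,0.0098],
    [0,0,0.0098],
  ],
)

```text
clock: 31.15
tcp_pos: [0.436, -0.0707, 0.3365]
tcp_rot: [-0.003, 0.703, 0.711, -0.001]
ft_force: [-0.4, -0.5, -1.1]
finger_gap: 0.082
gripper_force: 30.0
```

Call:
step_arm(
  dp=[
    [0.5,0.1,0],
    [1.0,0.2,0],
    [1.0,0.2,0],
  ],
  rot=[
    [0,0,0],
    [0,0,0],
    [0,0,0],
  ],
)

```text
clock: 31.52
tcp_pos: [0.4557, 0.0282, 0.3371]
tcp_rot: [-0.002, 0.703, 0.711, -0.001]
ft_force: [0.2, -0.2, -0.3]
finger_gap: 0.082
gripper_force: 30.0
```

Call:
step_arm(
  dp=[
    [0.5,0.1,0],
    [1.0,0.2,0],
    [1.0,0.2,0],
  ],
  rot=[
    [0,0,0],
    [0,0,0],
    [0,0,0],
  ],
)

```text
clock: 31.9
tcp_pos: [0.4754, 0.1272, 0.3375]
tcp_rot: [-0.001, 0.704, 0.711, -0.001]
ft_force: [0.3, -0.8, -0.4]
finger_gap: 0.081
gripper_force: 30.0
```

Call:
step_arm(
  dp=[
    [0.5,0.1,0],
    [1.0,0.1,0],
    [1.0,0.1,0],
  ],
  rot=[
    [0,0,0],
    [0,0,0],
    [0,0,0],
  ],
)

```text
clock: 32.28
tcp_pos: [0.4849, 0.2266, 0.3378]
tcp_rot: [-0.0, 0.704, 0.71, -0.001]
ft_force: [-0.5, 0.4, -0.7]
finger_gap: 0.083
gripper_force: 30.0
```

Call:
step_arm(
  dp=[
    [0.5,0,0],
    [1.0,0,0],
    [1.0,0,0],
  ],
  rot=[
    [0,0,0],
    [0,0,0],
    [0,0,0],
  ],
)

```text
clock: 32.65
tcp_pos: [0.4846, 0.3262, 0.338]
tcp_rot: [-0.0, 0.704, 0.71, -0.001]
ft_force: [-0.2, -0.4, -1.4]
finger_gap: 0.084
gripper_force: 30.0
```

```bash
python3 tgt.py .491 .384 .34 .0066;  python3 - <<'E'
from h import *
s=manip.get_state();b=capture("wrist");cv2.imwrite("pics/w14.png",b);c=cam("wrist",s)
g=cv2.cvtColor(b,cv2.COLOR_BGR2GRAY)
for z in(.2,.207,.214): print(z,[proj(c,[.477,y,z]).round(1) for y in(.3,.4,.451)])
cv2.imwrite("pics/c14.png",cv2.resize(b,(768,576)))
E
```

```text
32.65 [0.48460725 0.32615455 0.33797929] [-0.2 -0.4 -1.4] 0.0839337812544625
dp [ 0.578  0.069 -0.021] rot [-0.0006  0.0006  0.0004]
0.2 [array([248. , 205.6]), array([248.2, 121. ]), array([248.3,  71.9])]
0.207 [array([247.9, 207.4]), array([248.1, 121. ]), array([248.2,  70.8])]
0.214 [array([247.7, 209.3]), array([247.9, 121.1]), array([248. ,  69.6])]
```

View pics/c14.png

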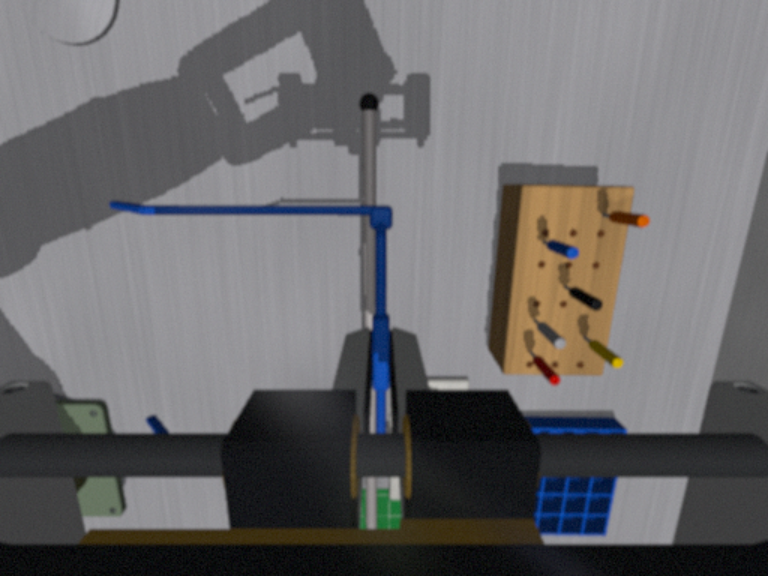

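The bar axis is at x≈.475 and z≈.208, and blue is held square. I'll lower it onto the bar at y≈.384.

Call:
step_arm(
  dp=[
    [0.4,0.02,0],
    [0.58,0.02,0.2],
    [0.58,0.02,0.6],
    [0.58,0.02,0.9],
    [0.58,0.02,0.9],
  ],
  rot=[
    [0,0,0],
    [0,0,0],
    [0,0,0],
    [0,0,0],
    [0,0,0],
  ],
)

```text
clock: 33.33
tcp_pos: [0.4844, 0.3815, 0.2446]
tcp_rot: [-0.0, 0.705, 0.709, -0.004]
ft_force: [0.5, -0.2, -0.6]
finger_gap: 0.084
gripper_force: 30.0
```

```bash
python3 tgt.py .4862 .384 .219 .0066;  python3 - <<'E'
from h import *
s=manip.get_state();b=capture("wrist");cv2.imwrite("pics/w15.png",b);c=cam("wrist",s)
g=cv2.cvtColor(b,cv2.COLOR_BGR2GRAY)
for z in(.203,.213): print(z,[proj(c,[.475,y,z]).round(1) for y in(.42,.451)])
p=proj(c,[.475,.44,.208]).astype(int)
for v in (p[1]-10,p[1],p[1]+10): print(v,p[0]-14,g[v,p[0]-14:p[0]+15].tolist())
E
```

```text
33.325 [0.48444338 0.38145371 0.24460947] [ 0.5 -0.2 -0.6] 0.08432190691934709
dp [0.027 0.019 0.256] rot [-0.0022  0.0017 -0.0004]
0.203 [array([243.4, 166.3]), array([243.2, 127.3])]
0.213 [array([242.8, 168.5]), array([242.6, 127.7])]
132 228 [153, 145, 148, 147, 151, 153, 150, 139, 101, 77, 78, 82, 90, 93, 100, 97, 92, 88, 86, 79, 94, 124, 143, 149, 147, 148, 144, 142, 147]
142 228 [56, 62, 58, 60, 62, 61, 57, 58, 53, 48, 46, 45, 50, 44, 52, 49, 51, 45, 38, 40, 49, 56, 59, 57, 53, 58, 59, 58, 50]
152 228 [148, 147, 146, 149, 152, 151, 149, 142, 124, 93, 89, 92, 100, 108, 112, 113, 108, 96, 91, 73, 64, 56, 43, 35, 35, 33, 41, 34, 37]
```

Call:
step_arm(
  dp=[
    [0.03,0.02,0.1],
    [0.03,0.02,0.2],
    [0.03,0.02,0.25],
    [0.03,0.02,0.25],
  ],
  rot=[
    [0,0,0],
    [0,0,0],
    [0,0,0],
    [0,0,0],
  ],
)

```text
clock: 33.88
tcp_pos: [0.4876, 0.3875, 0.2239]
tcp_rot: [-0.0, 0.705, 0.71, -0.001]
ft_force: [-0.2, 0.1, -0.6]
finger_gap: 0.084
gripper_force: 30.0
```

Call:
step_arm(
  dp=[
    [0,0,0],
    [0,0,0],
    [0,0,0],
    [0,0,0],
  ],
  rot=[
    [0,0,0],
    [0,0,0],
    [0,0,0],
    [0,0,0],
  ],
  claw=80,
)

```text
clock: 34.38
tcp_pos: [0.488, 0.3877, 0.2246]
tcp_rot: [0.0, 0.705, 0.71, 0.0]
ft_force: [0.4, -1.1, -0.2]
finger_gap: 0.475
gripper_force: 0.0
```

Call:
step_arm(
  dp=[
    [0,0,-0.2],
    [0,0,-0.5],
    [0,0,-1.0],
    [0,0,-1.0],
  ],
  rot=[
    [0,0,0],
    [0,0,0],
    [0,0,0],
    [0,0,0],
  ],
)

```text
clock: 34.88
tcp_pos: [0.4902, 0.3891, 0.3305]
tcp_rot: [0.001, 0.705, 0.71, 0.005]
ft_force: [0.7, -0.9, -0.2]
finger_gap: 0.802
gripper_force: 0.0
```

```bash
python3 tgt.py .5 -.25 .33 0;  python3 - <<'E'
from h import *
b=capture("wrist");a=capture("scene");cv2.imwrite("pics/w16.png",b);cv2.imwrite("pics/s16.png",a)
o=np.hstack([cv2.resize(b,(448,336)),crop(a,250,60,110,105,3.2)]);cv2.imwrite("pics/c16.png",o);print(o.shape)
E
```

```text
34.875 [0.49024054 0.38906391 0.33053517] [ 0.7 -0.9 -0.2] 0.802077766035979
dp [-6.391  0.054 -0.03 ] rot [ 0.0031 -0.0018  0.0022]
(336, 800, 3)
```

View pics/c16.png

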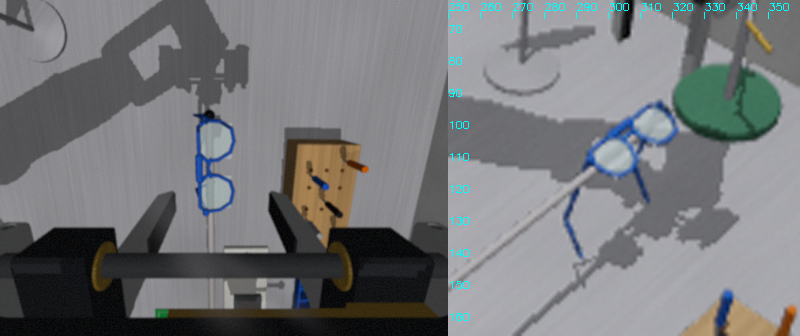

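Blue hangs square on the bar, with its lenses at (300–320,100–120) in the scene view. On to the black pair.

Call:
step_arm(
  dp=[
    [-0.5,0.1,-0.1],
    [-1.0,0.25,-0.1],
    [-1.0,0.25,-0.1],
  ],
  rot=[
    [0,0,0],
    [0,0,0.002],
    [0,0,0.002],
  ],
  claw=45,
)

```text
clock: 35.35
tcp_pos: [0.5137, 0.2846, 0.3321]
tcp_rot: [-0.0, 0.709, 0.706, -0.002]
ft_force: [0.8, -0.5, 0.6]
finger_gap: 0.521
gripper_force: 0.0
```

Call:
step_arm(
  dp=[
    [-0.5,0.1,0],
    [-1.0,0.25,0],
    [-1.0,0.25,0],
  ],
  rot=[
    [0,0,0],
    [0,0,0],
    [0,0,0],
  ],
)

```text
clock: 35.72
tcp_pos: [0.5386, 0.1858, 0.3324]
tcp_rot: [-0.001, 0.708, 0.706, -0.001]
ft_force: [-0.4, -0.2, 0.8]
finger_gap: 0.448
gripper_force: 0.0
```

Call:
step_arm(
  dp=[
    [-0.5,0.1,0],
    [-1.0,0.25,0],
    [-1.0,0.25,0],
  ],
  rot=[
    [0,0,0],
    [0,0,0],
    [0,0,0],
  ],
)

```text
clock: 36.1
tcp_pos: [0.5638, 0.0867, 0.3327]
tcp_rot: [-0.001, 0.708, 0.706, -0.001]
ft_force: [-0.6, 0.9, 0.6]
finger_gap: 0.45
gripper_force: 0.0
```

Call:
step_arm(
  dp=[
    [-0.5,0.1,0],
    [-1.0,0.25,0],
    [-1.0,0.25,0],
  ],
  rot=[
    [0,0,0],
    [0,0,0],
    [0,0,0],
  ],
)

```text
clock: 36.48
tcp_pos: [0.589, -0.0126, 0.3329]
tcp_rot: [-0.001, 0.708, 0.707, -0.0]
ft_force: [-0.7, 0.1, 0.2]
finger_gap: 0.449
gripper_force: 0.0
```

Call:
step_arm(
  dp=[
    [-0.5,0.1,0],
    [-1.0,0.25,0],
    [-1.0,0.25,0],
  ],
  rot=[
    [0,0,0],
    [0,0,0],
    [0,0,0],
  ],
)

```text
clock: 36.85
tcp_pos: [0.6142, -0.1121, 0.3329]
tcp_rot: [-0.001, 0.707, 0.707, -0.0]
ft_force: [0.2, 0.5, -0.9]
finger_gap: 0.447
gripper_force: 0.0
```

Call:
step_arm(
  dp=[
    [-0.5,0.1,0],
    [-1.0,0.25,0],
    [-1.0,0.25,0.3],
    [-1.0,0.25,0.3],
  ],
  rot=[
    [0,0,0],
    [0,0,0],
    [0,0,0],
    [0,0,0],
  ],
)

```text
clock: 37.35
tcp_pos: [0.6378, -0.2085, 0.3006]
tcp_rot: [-0.004, 0.706, 0.708, -0.001]
ft_force: [-0.9, -0.2, 0.3]
finger_gap: 0.448
gripper_force: 0.0
```

```bash
python3 tgt.py .641 -.215 .2 -.015;  python3 - <<'E'
from h import *
s=manip.get_state();b=capture("wrist");cv2.imwrite("pics/w17.png",b);c=cam("wrist",s)
print([proj(c,[.641,-.215+d,.05]).round() for d in(-.063,0,.063)])
m=(b.max(2)<75).astype(np.uint8)
# green mat in view: dark thin things; mask out gripper rows
n,l,st,ce=cv2.connectedComponentsWithStats(m)
for i in range(1,n):
    if st[i,4]>60: print(st[i].tolist(),ce[i].round(1))
for v in range(60,260,12): 
    u=np.nonzero(m[v,200:310])[0]+200; print(v,u.tolist() if len(u)<14 else (u.min(),u.max(),len(u)))
E
```

```text
37.35 [ 0.63776791 -0.20853519  0.30062479] [-0.9 -0.2  0.3] 0.4475962161895176
dp [-0.07   0.039  1.006] rot [-0.0021 -0.0015  0.0057]
[array([257., 211.]), array([257., 173.]), array([257., 133.])]
[119, 0, 109, 56, 3929] [174.3  24.4]
[351, 1, 5, 21, 66] [352.5  11. ]
[373, 1, 6, 22, 81] [375.3  12.2]
[370, 29, 6, 20, 82] [372.4  38.6]
[367, 55, 6, 19, 78] [369.4  64. ]
[364, 80, 6, 19, 73] [366.7  88.5]
[177, 129, 83, 81, 572] [236.1 169.4]
[0, 220, 512, 164, 51355] [257.8 322.6]
[206, 328, 14, 10, 70] [213.2 332.4]
60 []
72 []
84 [281, 303]
96 [281]
108 []
120 []
132 (np.int64(200), np.int64(257), 47)
144 [256, 257, 258]
156 [255, 256, 257]
168 [254, 255, 256, 257, 258]
180 [254, 255, 256, 257, 258]
192 [255, 256]
204 [255, 256, 257]
216 []
228 (np.int64(204), np.int64(304), 34)
240 (np.int64(200), np.int64(309), 39)
252 (np.int64(210), np.int64(309), 34)
```

Call:
step_arm(
  dp=[
    [-0.05,0.02,0.4],
    [-0.05,0.02,0.8],
    [-0.05,0.02,1.0],
    [-0.05,0.02,1.0],
  ],
  rot=[
    [0,0,0.005],
    [0,0,0.005],
    [0,0,0.005],
    [0,0,0.005],
  ],
)

```text
clock: 37.9
tcp_pos: [0.6405, -0.2155, 0.2037]
tcp_rot: [-0.001, 0.712, 0.702, -0.0]
ft_force: [0.0, 0.4, -0.3]
finger_gap: 0.451
gripper_force: 0.0
```

```bash
python3 tgt.py .6395 -.213 .042 -.015
```

```text
37.9 [ 0.64049432 -0.21546014  0.20366299] [ 0.   0.4 -0.3] 0.45083511372572466
dp [ 0.022 -0.007  1.617] rot [-0.0007 -0.0004  0.0004]
```

Call:
step_arm(
  dp=[
    [0.02,-0.01,0.4],
    [0.02,-0.01,0.8],
    [0.02,-0.01,1.0],
    [0.02,-0.01,1.0],
  ],
  rot=[
    [0,0,0],
    [0,0,0],
    [0,0,0],
    [0,0,0],
  ],
)

```text
clock: 38.4
tcp_pos: [0.6398, -0.2148, 0.1042]
tcp_rot: [-0.001, 0.712, 0.702, -0.0]
ft_force: [-0.2, -0.2, 0.1]
finger_gap: 0.446
gripper_force: 0.0
```

Call:
step_arm(
  dp=[
    [0,0,0.4],
    [0,0,0.56],
    [0,0,0.62],
    [0,0,0.62],
  ],
  rot=[
    [0,0,0],
    [0,0,0],
    [0,0,0],
    [0,0,0],
  ],
)

```text
clock: 38.9
tcp_pos: [0.6406, -0.2154, 0.0435]
tcp_rot: [0.001, 0.712, 0.702, 0.0]
ft_force: [-0.3, 0.2, 0.3]
finger_gap: 0.448
gripper_force: 0.0
```

Call:
step_arm(
  dp=[
    [0,0,0],
    [0,0,0],
    [0,0,0],
    [0,0,0],
  ],
  rot=[
    [0,0,0],
    [0,0,0],
    [0,0,0],
    [0,0,0],
  ],
  claw=0,
)

```text
clock: 39.4
tcp_pos: [0.6401, -0.2152, 0.0427]
tcp_rot: [0.0, 0.712, 0.702, 0.0]
ft_force: [0.6, -0.7, -0.6]
finger_gap: 0.082
gripper_force: 30.0
```

Call:
step_arm(
  dp=[
    [0,0,-0.3],
    [0,0,-0.7],
    [0,0,-1.0],
    [0,0,-1.0],
  ],
  rot=[
    [0,0,0],
    [0,0,0],
    [0,0,0],
    [0,0,0],
  ],
)

```text
clock: 39.9
tcp_pos: [0.6421, -0.2161, 0.146]
tcp_rot: [0.003, 0.712, 0.702, 0.001]
ft_force: [0.3, -0.2, -0.2]
finger_gap: 0.081
gripper_force: 30.0
```

Call:
step_arm(
  dp=[
    [0,0,-0.5],
    [0,0,-1.0],
    [0,0,-1.0],
  ],
  rot=[
    [0,0,0],
    [0,0,0],
    [0,0,0],
  ],
)

```text
clock: 40.28
tcp_pos: [0.6422, -0.2162, 0.2465]
tcp_rot: [0.004, 0.712, 0.702, 0.001]
ft_force: [-0.2, 0.3, -0.4]
finger_gap: 0.078
gripper_force: 30.0
```

Call:
step_arm(
  dp=[
    [0,0,-0.5],
    [0,0,-1.0],
    [0,0,-1.0],
  ],
  rot=[
    [0,0,0],
    [0,0,0],
    [0,0,0],
  ],
)

```text
clock: 40.65
tcp_pos: [0.6414, -0.2158, 0.3453]
tcp_rot: [0.003, 0.712, 0.702, 0.001]
ft_force: [-0.1, -0.3, -0.0]
finger_gap: 0.08
gripper_force: 30.0
```

Call:
step_arm(
  dp=[
    [0.5,-0.4,0],
    [0.9,-0.8,0],
    [0.9,-0.8,0],
  ],
  rot=[
    [0,0,-0.0069],
    [0,0,-0.0069],
    [0,0,-0.0069],
  ],
)

```text
clock: 41.02
tcp_pos: [0.5573, -0.1204, 0.3374]
tcp_rot: [-0.004, 0.704, 0.71, -0.002]
ft_force: [-0.5, -1.3, 0.4]
finger_gap: 0.084
gripper_force: 30.0
```

Call:
step_arm(
  dp=[
    [0.5,-0.4,0],
    [0.9,-0.73,0],
    [0.9,-0.73,0],
  ],
  rot=[
    [0,0,0],
    [0,0,0],
    [0,0,0],
  ],
)

```text
clock: 41.4
tcp_pos: [0.4861, -0.0327, 0.3403]
tcp_rot: [-0.001, 0.704, 0.71, -0.001]
ft_force: [0.7, -0.0, -1.3]
finger_gap: 0.08
gripper_force: 30.0
```

Call:
step_arm(
  dp=[
    [0.5,0,0],
    [0.9,0,0],
    [0.9,0,0],
  ],
  rot=[
    [0,0,0],
    [0,0,0],
    [0,0,0],
  ],
)

```text
clock: 41.78
tcp_pos: [0.4879, 0.0566, 0.3407]
tcp_rot: [-0.001, 0.704, 0.71, -0.001]
ft_force: [-0.7, -0.4, 0.1]
finger_gap: 0.076
gripper_force: 30.0
```

Call:
step_arm(
  dp=[
    [0.5,0,0],
    [0.9,0,0],
    [0.9,0,0],
  ],
  rot=[
    [0,0,0],
    [0,0,0],
    [0,0,0],
  ],
)

```text
clock: 42.15
tcp_pos: [0.4874, 0.146, 0.341]
tcp_rot: [-0.0, 0.704, 0.71, -0.001]
ft_force: [-0.1, -1.4, -1.0]
finger_gap: 0.081
gripper_force: 30.0
```

Call:
step_arm(
  dp=[
    [0.5,0,0],
    [0.9,0,0],
    [0.9,0,0],
    [0.9,0,0],
  ],
  rot=[
    [0,0,0],
    [0,0,0],
    [0,0,0],
    [0,0,0],
  ],
)

```text
clock: 42.65
tcp_pos: [0.4868, 0.2338, 0.3416]
tcp_rot: [0.0, 0.705, 0.709, -0.001]
ft_force: [-0.0, -0.3, -0.5]
finger_gap: 0.083
gripper_force: 30.0
```

```bash
python3 tgt.py .4868 .236 .22 .0066
```

```text
42.65 [0.48676089 0.23382354 0.34161407] [-0.  -0.3 -0.5] 0.08312511484249105
dp [0.024 0.002 1.216] rot [-0.0003  0.0005 -0.0006]
```

Call:
step_arm(
  dp=[
    [0.02,0.02,0.3],
    [0.02,0.02,0.6],
    [0.02,0.02,0.85],
    [0.02,0.02,0.9],
    [0.02,0.02,0.9],
  ],
  rot=[
    [0,0,0],
    [0,0,0],
    [0,0,0],
    [0,0,0],
    [0,0,0],
  ],
)

```text
clock: 43.28
tcp_pos: [0.4885, 0.2366, 0.2528]
tcp_rot: [0.0, 0.705, 0.709, 0.0]
ft_force: [0.2, -0.1, -0.5]
finger_gap: 0.081
gripper_force: 30.0
```

```bash
python3 tgt.py .4885 .236 .225 .0066;  python3 - <<'E'
from h import *
s=manip.get_state();b=capture("wrist");cv2.imwrite("pics/w18.png",b);c=cam("wrist",s)
g=cv2.cvtColor(b,cv2.COLOR_BGR2GRAY)
for y in(.305,.315):
    p=proj(c,[.4765,y,.208]).round().astype(int); print(p,p[0]-14,g[p[1],p[0]-14:p[0]+15].tolist())
E
```

```text
43.275 [0.48852671 0.23661252 0.25283654] [ 0.2 -0.1 -0.5] 0.08055050377230644
dp [-0.006 -0.     0.278] rot [ 0.0001  0.0001 -0.0005]
[240 129] 226 [156, 153, 155, 158, 156, 148, 129, 97, 92, 95, 104, 114, 118, 113, 109, 102, 94, 87, 81, 106, 144, 155, 163, 158, 155, 147, 153, 149, 153]
[240 116] 226 [150, 154, 154, 158, 159, 141, 106, 82, 89, 99, 106, 112, 117, 113, 107, 100, 94, 86, 85, 88, 94, 94, 97, 95, 93, 113, 140, 151, 151]
```

Call:
step_arm(
  dp=[
    [0,-0.01,0.1],
    [0,-0.01,0.2],
    [0,-0.01,0.27],
    [0,-0.01,0.27],
  ],
  rot=[
    [0,0,0],
    [0,0,0],
    [0,0,0],
    [0,0,0],
  ],
)

```text
clock: 43.82
tcp_pos: [0.4863, 0.2375, 0.2244]
tcp_rot: [-0.0, 0.705, 0.709, -0.001]
ft_force: [0.3, 1.1, -0.0]
finger_gap: 0.081
gripper_force: 30.0
```

Call:
step_arm(
  dp=[
    [0,0,0],
    [0,0,0],
    [0,0,0],
    [0,0,0],
  ],
  rot=[
    [0,0,0],
    [0,0,0],
    [0,0,0],
    [0,0,0],
  ],
  claw=80,
)

```text
clock: 44.32
tcp_pos: [0.4871, 0.2377, 0.2256]
tcp_rot: [0.0, 0.705, 0.709, 0.0]
ft_force: [-0.3, 0.7, 0.0]
finger_gap: 0.468
gripper_force: 0.0
```

Call:
step_arm(
  dp=[
    [0,0,-0.2],
    [0,0,-0.5],
    [0,0,-1.0],
    [0,0,-1.0],
  ],
  rot=[
    [0,0,0],
    [0,0,0],
    [0,0,0],
    [0,0,0],
  ],
)

```text
clock: 44.82
tcp_pos: [0.4895, 0.2385, 0.331]
tcp_rot: [0.002, 0.705, 0.709, 0.005]
ft_force: [0.2, -0.0, 0.7]
finger_gap: 0.797
gripper_force: 0.0
```

```bash
python3 tgt.py .4455 -.3741 .30 -.155; cat > chk.py <<'E'
from h import *
import sys
a=capture("scene");cv2.imwrite(f"pics/{sys.argv[1]}.png",a);S=cam("scene")
hsv=cv2.cvtColor(a,cv2.COLOR_BGR2HSV)
ms={"blue":cv2.inRange(hsv,(105,120,60),(130,255,255)),"dark":(a.max(2)<60).astype(np.uint8)*255,"amber":cv2.inRange(hsv,(5,110,90),(20,255,255))}
for n,m in ms.items():
    k,l,st,ce=cv2.connectedComponentsWithStats(m)
    print(n,[(st[i].tolist(),ce[i].round(0).tolist()) for i in range(1,k) if st[i,4]>14 and 150<ce[i][0]<345 and 70<ce[i][1]<260])
print("bar pts",{y:proj(S,[.476,y,.208]).round().tolist() for y in(.088,.236,.388)})
E
python3 chk.py s19
```

```text
44.825 [0.48951081 0.23845196 0.33095049] [ 0.2 -0.   0.7] 0.7966741622884874
dp [-6.123 -0.483  0.286] rot [ 0.0031 -0.0012  0.0514]
blue [([293, 95, 17, 17, 46], [302.0, 102.0]), ([334, 151, 5, 11, 28], [336.0, 156.0]), ([252, 221, 70, 69, 2503], [286.0, 255.0])]
dark [([273, 73, 4, 21, 71], [274.0, 83.0]), ([270, 119, 10, 8, 23], [275.0, 122.0]), ([332, 163, 5, 12, 31], [334.0, 169.0]), ([219, 168, 37, 31, 583], [239.0, 184.0])]
amber [([257, 167, 6, 10, 39], [260.0, 172.0])]
bar pts {0.088: [246.0, 151.0], 0.236: [278.0, 127.0], 0.388: [306.0, 104.0]}
```

Call:
step_arm(
  dp=[
    [-0.5,0,-0.1],
    [-1.0,-0.05,-0.1],
    [-1.0,-0.05,-0.1],
  ],
  rot=[
    [0,0,0],
    [0,0,0],
    [0,0,0],
  ],
  claw=45,
)

```text
clock: 45.25
tcp_pos: [0.4818, 0.1351, 0.3338]
tcp_rot: [-0.001, 0.706, 0.708, -0.001]
ft_force: [0.6, -0.4, 0.1]
finger_gap: 0.518
gripper_force: 0.0
```

Call:
step_arm(
  dp=[
    [-0.5,0,0],
    [-1.0,-0.08,0],
    [-1.0,-0.08,0],
  ],
  rot=[
    [0,0,0],
    [0,0,0],
    [0,0,0],
  ],
)

```text
clock: 45.62
tcp_pos: [0.4747, 0.0361, 0.3341]
tcp_rot: [-0.001, 0.706, 0.708, -0.001]
ft_force: [-0.2, -0.1, -1.1]
finger_gap: 0.45
gripper_force: 0.0
```

Call:
step_arm(
  dp=[
    [-0.5,0,0],
    [-1.0,-0.08,0],
    [-1.0,-0.08,0],
  ],
  rot=[
    [0,0,0],
    [0,0,0],
    [0,0,0],
  ],
)

```text
clock: 46.0
tcp_pos: [0.4678, -0.0632, 0.3344]
tcp_rot: [-0.001, 0.706, 0.708, -0.0]
ft_force: [0.2, 0.6, -0.8]
finger_gap: 0.447
gripper_force: 0.0
```

Call:
step_arm(
  dp=[
    [-0.5,0,0],
    [-1.0,-0.08,0],
    [-1.0,-0.08,0],
  ],
  rot=[
    [0,0,0],
    [0,0,0],
    [0,0,0],
  ],
)

```text
clock: 46.38
tcp_pos: [0.4609, -0.1628, 0.3344]
tcp_rot: [-0.001, 0.706, 0.709, 0.0]
ft_force: [0.3, 0.4, -0.6]
finger_gap: 0.453
gripper_force: 0.0
```

Call:
step_arm(
  dp=[
    [-0.5,0,0],
    [-1.0,-0.08,0],
    [-1.0,-0.08,0],
  ],
  rot=[
    [0,0,0],
    [0,0,0],
    [0,0,0],
  ],
)

```text
clock: 46.75
tcp_pos: [0.4538, -0.2626, 0.3344]
tcp_rot: [-0.001, 0.705, 0.709, 0.0]
ft_force: [0.3, 0.3, 0.3]
finger_gap: 0.454
gripper_force: 0.0
```

Call:
step_arm(
  dp=[
    [-0.5,0,0.2],
    [-1.0,-0.08,0.4],
    [-1.0,-0.08,0.4],
    [-1.0,-0.08,0.4],
  ],
  rot=[
    [0,0,0.0257],
    [0,0,0.0514],
    [0,0,0.0514],
    [0,0,0.0514],
  ],
)

```text
clock: 47.25
tcp_pos: [0.4472, -0.3603, 0.2954]
tcp_rot: [-0.001, 0.759, 0.651, 0.001]
ft_force: [0.2, 0.5, 0.2]
finger_gap: 0.452
gripper_force: 0.0
```

```bash
python3 tgt.py .4455 -.3741 .30 -.155;  cat > amb.py <<'E'
from h import *
s=manip.get_state();b=capture("wrist");cv2.imwrite("pics/w20.png",b);c=cam("wrist",s)
hsv=cv2.cvtColor(b,cv2.COLOR_BGR2HSV);m=cv2.inRange(hsv,(3,110,80),(22,255,255)); m[215:]=0
y=np.array([-np.sin(-.155),np.cos(-.155),0])
print([proj(c,np.array([.4455,-.3741,.05])+d*y).round() for d in(-.063,0,.063)])
n,l,st,ce=cv2.connectedComponentsWithStats(m)
print([st[i].tolist() for i in range(1,n) if st[i,4]>15])
for v in range(0,236,10):
    u=np.nonzero(m[v])[0]
    if len(u): print(v,u.min(),u.max(),len(u))
E
python3 amb.py
```

```text
47.25 [ 0.44715625 -0.36025697  0.29536992] [0.2 0.5 0.2] 0.4518359520612921
dp [-0.139  0.005 -0.047] rot [ 0.     -0.0006  0.0009]
[array([254., 215.]), array([254., 178.]), array([254., 138.])]
[[186, 138, 72, 77, 484]]
140 199 254 56
150 250 253 4
160 251 253 3
170 250 254 5
180 251 255 5
190 252 255 4
200 252 255 4
210 253 256 4
```

```bash
python3 tgt.py .444 -.376 .042 -.105
```

```text
47.3 [ 0.4472513  -0.36039749  0.29602476] [-0.1 -0.3  0.4] 0.4473609366165746
dp [-0.161 -0.011  2.54 ] rot [ 0.0003 -0.0002 -0.0149]
```

Call:
step_arm(
  dp=[
    [-0.16,-0.01,0.4],
    [-0.16,-0.01,0.9],
    [-0.16,-0.01,1.0],
    [-0.16,-0.01,1.0],
  ],
  rot=[
    [0,0,-0.0149],
    [0,0,-0.0149],
    [0,0,-0.0149],
    [0,0,-0.0149],
  ],
)

```text
clock: 47.8
tcp_pos: [0.4433, -0.3774, 0.1964]
tcp_rot: [0.0, 0.744, 0.668, 0.0]
ft_force: [-0.5, -0.8, 0.6]
finger_gap: 0.452
gripper_force: 0.0
```

Call:
step_arm(
  dp=[
    [0,0,0.5],
    [0,0,0.9],
    [0,0,1.0],
    [0,0,1.0],
  ],
  rot=[
    [0,0,0],
    [0,0,0],
    [0,0,0],
    [0,0,0],
  ],
)

```text
clock: 48.3
tcp_pos: [0.4435, -0.3792, 0.0974]
tcp_rot: [0.001, 0.744, 0.668, 0.0]
ft_force: [-0.2, 0.1, 0.5]
finger_gap: 0.451
gripper_force: 0.0
```

```bash
python3 tgt.py .444 -.376 .042 -.105; python3 - <<'E'
from h import *
s=manip.get_state();b=capture("wrist");cv2.imwrite("pics/w21.png",b);c=cam("wrist",s)
hsv=cv2.cvtColor(b,cv2.COLOR_BGR2HSV);m=cv2.inRange(hsv,(3,110,80),(22,255,255)); m[225:]=0
y=np.array([-np.sin(-.105),np.cos(-.105),0])
print([proj(c,np.array([.444,-.376,.05])+d*y).round() for d in(0,.03,.063)])
for v in range(20,226,15):
    u=np.nonzero(m[v,:])[0]
    if len(u): print(v,u.min(),u.max(),len(u))
E
```

```text
48.3 [ 0.44352896 -0.37915285  0.09736552] [-0.2  0.1  0.5] 0.4514478227566679
dp [0.033 0.    0.554] rot [ 0.0007  0.0006 -0.0009]
[array([254., 206.]), array([254., 172.]), array([254., 131.])]
140 250 258 9
155 252 256 5
170 251 256 6
185 251 256 6
200 249 257 9
215 249 257 9
```

Call:
step_arm(
  dp=[
    [0.03,0,0.3],
    [0.03,0,0.5],
    [0.03,0,0.55],
    [0.03,0,0.55],
  ],
  rot=[
    [0,0,0],
    [0,0,0],
    [0,0,0],
    [0,0,0],
  ],
)

```text
clock: 48.85
tcp_pos: [0.4437, -0.3764, 0.0421]
tcp_rot: [0.001, 0.744, 0.668, -0.0]
ft_force: [0.5, -0.9, 0.3]
finger_gap: 0.453
gripper_force: 0.0
```

Call:
step_arm(
  dp=[
    [0,0,0],
    [0,0,0],
    [0,0,0],
    [0,0,0],
  ],
  rot=[
    [0,0,0],
    [0,0,0],
    [0,0,0],
    [0,0,0],
  ],
  claw=0,
)

```text
clock: 49.35
tcp_pos: [0.4428, -0.3754, 0.0406]
tcp_rot: [0.0, 0.744, 0.668, 0.0]
ft_force: [-0.1, -0.7, 0.6]
finger_gap: 0.08
gripper_force: 30.0
```

Call:
step_arm(
  dp=[
    [0,0,-0.3],
    [0,0,-0.7],
    [0,0,-1.0],
    [0,0,-1.0],
  ],
  rot=[
    [0,0,0],
    [0,0,0],
    [0,0,0],
    [0,0,0],
  ],
)

```text
clock: 49.85
tcp_pos: [0.4443, -0.3771, 0.1433]
tcp_rot: [0.003, 0.744, 0.668, -0.0]
ft_force: [-0.3, -0.5, -0.4]
finger_gap: 0.08
gripper_force: 30.0
```

Call:
step_arm(
  dp=[
    [0,0,-0.5],
    [0,0,-1.0],
    [0,0,-1.0],
  ],
  rot=[
    [0,0,0],
    [0,0,0],
    [0,0,0],
  ],
)

```text
clock: 50.22
tcp_pos: [0.4443, -0.3772, 0.2438]
tcp_rot: [0.004, 0.744, 0.668, -0.0]
ft_force: [-1.0, 0.1, -0.9]
finger_gap: 0.08
gripper_force: 30.0
```

Call:
step_arm(
  dp=[
    [0,0,-0.5],
    [0,0,-1.0],
    [0,0,-1.0],
    [0,0,-1.0],
  ],
  rot=[
    [0,0,-0.0175],
    [0,0,-0.0355],
    [0,0,-0.0355],
    [0,0,-0.0355],
  ],
)

```text
clock: 50.72
tcp_pos: [0.442, -0.3746, 0.3372]
tcp_rot: [-0.002, 0.706, 0.708, 0.0]
ft_force: [-0.2, 0.4, -0.8]
finger_gap: 0.082
gripper_force: 30.0
```

```bash
python3 tgt.py .4875 .088 .345 .0066
```

```text
50.725 [ 0.44202557 -0.37459408  0.33724485] [-0.2  0.4 -0.8] 0.08197707648241899
dp [ 4.625  0.468 -0.062] rot [-0.001  -0.0012 -0.0011]
```

Call:
step_arm(
  dp=[
    [0.5,0.05,-0.06],
    [0.95,0.1,-0.06],
    [0.95,0.1,-0.06],
  ],
  rot=[
    [0,0,0],
    [0,0,0],
    [0,0,0],
  ],
)

```text
clock: 51.1
tcp_pos: [0.4518, -0.2771, 0.3434]
tcp_rot: [-0.003, 0.705, 0.71, 0.0]
ft_force: [0.1, -1.2, -1.4]
finger_gap: 0.079
gripper_force: 30.0
```

Call:
step_arm(
  dp=[
    [0.5,0.05,0],
    [0.95,0.1,0],
    [0.95,0.1,0],
  ],
  rot=[
    [0,0,0],
    [0,0,0],
    [0,0,0],
  ],
)

```text
clock: 51.48
tcp_pos: [0.4616, -0.1835, 0.3443]
tcp_rot: [-0.002, 0.705, 0.709, -0.0]
ft_force: [-0.3, -0.5, -0.8]
finger_gap: 0.083
gripper_force: 30.0
```

Call:
step_arm(
  dp=[
    [0.5,0.05,0],
    [0.95,0.1,0],
    [0.95,0.1,0],
  ],
  rot=[
    [0,0,0],
    [0,0,0],
    [0,0,0],
  ],
)

```text
clock: 51.85
tcp_pos: [0.4716, -0.0895, 0.3449]
tcp_rot: [-0.001, 0.705, 0.709, -0.001]
ft_force: [-0.7, -0.3, 0.2]
finger_gap: 0.083
gripper_force: 30.0
```

Call:
step_arm(
  dp=[
    [0.5,0.05,0],
    [0.95,0.1,0],
    [0.95,0.1,0],
  ],
  rot=[
    [0,0,0],
    [0,0,0],
    [0,0,0],
  ],
)

```text
clock: 52.22
tcp_pos: [0.4816, 0.0049, 0.3452]
tcp_rot: [-0.001, 0.705, 0.709, -0.001]
ft_force: [-0.0, 0.0, -0.9]
finger_gap: 0.08
gripper_force: 30.0
```

Call:
step_arm(
  dp=[
    [0.5,0.05,0],
    [0.82,0.07,0],
    [0.82,0.07,0],
    [0.82,0.07,0.3],
    [0.82,0.07,0.6],
    [0.82,0.07,0.85],
    [0.82,0.07,0.9],
    [0.82,0.07,0.9],
  ],
  rot=[
    [0,0,0],
    [0,0,0],
    [0,0,0],
    [0,0,0],
    [0,0,0],
    [0,0,0],
    [0,0,0],
    [0,0,0],
  ],
)

```text
clock: 53.22
tcp_pos: [0.4885, 0.0853, 0.2566]
tcp_rot: [0.0, 0.707, 0.708, -0.0]
ft_force: [-0.2, 0.2, -0.1]
finger_gap: 0.082
gripper_force: 30.0
```

```bash
python3 tgt.py .4885 .088 .2235 .0066;  python3 - <<'E'
from h import *
s=manip.get_state();b=capture("wrist");cv2.imwrite("pics/w22.png",b);c=cam("wrist",s)
g=cv2.cvtColor(b,cv2.COLOR_BGR2GRAY)
for y in(.12,.13,.14,.15,.16,.165):
    p=proj(c,[.477,y,.208]).round().astype(int); print(y,p,p[0]-16,g[p[1],p[0]-16:p[0]+17].tolist())
E
```

```text
53.225 [0.4885464  0.08528549 0.25658488] [-0.2  0.2 -0.1] 0.08219723477368893
dp [ 0.027 -0.     0.331] rot [-0.      0.0002 -0.0016]
0.12 [241 170] 225 [151, 152, 151, 156, 152, 153, 154, 155, 158, 141, 107, 87, 97, 103, 110, 110, 109, 114, 129, 129, 103, 108, 144, 153, 138, 95, 65, 71, 76, 75, 72, 75, 103]
0.13 [241 158] 225 [152, 151, 154, 152, 156, 152, 155, 154, 148, 123, 91, 92, 97, 109, 108, 113, 111, 105, 99, 88, 91, 115, 145, 154, 141, 97, 64, 66, 76, 77, 70, 70, 97]
0.14 [240 146] 224 [153, 152, 154, 150, 154, 156, 156, 156, 156, 148, 116, 90, 95, 98, 109, 116, 114, 109, 103, 100, 91, 75, 67, 71, 75, 84, 83, 85, 79, 79, 85, 80, 76]
0.15 [240 133] 224 [148, 150, 150, 152, 154, 153, 151, 153, 158, 145, 105, 85, 99, 101, 109, 117, 116, 112, 106, 95, 86, 97, 127, 150, 156, 152, 153, 148, 151, 150, 154, 153, 154]
0.16 [240 121] 224 [150, 150, 153, 155, 153, 154, 151, 153, 149, 128, 99, 90, 94, 101, 114, 116, 117, 110, 99, 91, 87, 106, 143, 153, 156, 150, 148, 151, 151, 152, 151, 152, 153]
0.165 [240 114] 224 [39, 16, 8, 14, 22, 23, 21, 26, 17, 13, 15, 37, 75, 97, 109, 112, 115, 105, 97, 88, 88, 77, 72, 68, 75, 82, 88, 92, 112, 145, 152, 153, 152]
```

Call:
step_arm(
  dp=[
    [0.03,0,0.1],
    [0.03,0,0.2],
    [0.03,0,0.32],
    [0.03,0,0.32],
  ],
  rot=[
    [0,0,0],
    [0,0,0],
    [0,0,0],
    [0,0,0],
  ],
)

```text
clock: 53.78
tcp_pos: [0.4869, 0.09, 0.2227]
tcp_rot: [-0.001, 0.706, 0.708, -0.001]
ft_force: [-0.1, 0.0, -0.6]
finger_gap: 0.081
gripper_force: 30.0
```

Call:
step_arm(
  dp=[
    [0,0,0],
    [0,0,0],
    [0,0,0],
    [0,0,0],
  ],
  rot=[
    [0,0,0],
    [0,0,0],
    [0,0,0],
    [0,0,0],
  ],
  claw=80,
)

```text
clock: 54.28
tcp_pos: [0.4883, 0.0898, 0.2247]
tcp_rot: [0.0, 0.706, 0.708, 0.0]
ft_force: [-0.5, -0.1, 0.1]
finger_gap: 0.47
gripper_force: 0.0
```

Call:
step_arm(
  dp=[
    [0,0,-0.2],
    [0,0,-0.5],
    [0,0,-1.0],
    [0,0,-1.0],
  ],
  rot=[
    [0,0,0],
    [0,0,0],
    [0,0,0],
    [0,0,0],
  ],
)

```text
clock: 54.78
tcp_pos: [0.4908, 0.0899, 0.3296]
tcp_rot: [0.004, 0.706, 0.708, 0.004]
ft_force: [0.3, 1.0, 0.4]
finger_gap: 0.798
gripper_force: 0.0
```

Call:
step_arm(
  dp=[
    [-0.3,0,-0.4],
    [-0.6,0,-0.8],
    [-0.6,0,-0.8],
    [-0.6,0,-0.8],
    [-0.6,0,-0.8],
    [-0.6,0,-0.8],
    [-0.6,0,-0.8],
    [-0.6,0,-0.8],
  ],
  rot=[
    [0,0,0],
    [0,0,0],
    [0,0,0],
    [0,0,0],
    [0,0,0],
    [0,0,0],
    [0,0,0],
    [0,0,0],
  ],
)

```text
clock: 55.78
tcp_pos: [0.4883, 0.0301, 0.4043]
tcp_rot: [-0.0, 0.706, 0.708, -0.0]
ft_force: [-0.2, -0.4, -0.3]
finger_gap: 0.797
gripper_force: 0.0
```

```bash
python3 chk.py s23; python3 - <<'E'
from h import *
s=manip.get_state();print(s["clock"],s["tcp_pos"])
b=capture("wrist");t=capture("top");cv2.imwrite("pics/w23.png",b);cv2.imwrite("pics/t23.png",t);c=cam("wrist",s)
hsv=cv2.cvtColor(b,cv2.COLOR_BGR2HSV)
for n,m in{"blue":cv2.inRange(hsv,(105,120,60),(130,255,255)),"dark":(b.max(2)<60).astype(np.uint8)*255,"amber":cv2.inRange(hsv,(3,110,70),(22,255,255))}.items():
    m=m.copy();m[235:]=0;k,l,st,ce=cv2.connectedComponentsWithStats(m)
    print(n,[(st[i].tolist(),ce[i].round(0).tolist()) for i in range(1,k) if st[i,4]>25])
print({y:proj(c,[.4765,y,.22]).round().tolist() for y in(.024,.088,.153,.172,.2375,.3,.322,.388,.453)})
print("collar/bracket vs raised",shift(cv2.imread("pics/s10.png"),cv2.imread("pics/s23.png"),217,162,16,18),"post/collar",shift(cv2.imread("pics/s10.png"),cv2.imread("pics/s23.png"),226,166,28,28),"lever",shift(cv2.imread("pics/s10.png"),cv2.imread("pics/s23.png"),246,200,18,16),"nut",shift(cv2.imread("pics/s10.png"),cv2.imread("pics/s23.png"),254,164,12,20))
E
```

```text
blue [([293, 93, 20, 22, 78], [303.0, 104.0]), ([334, 151, 5, 11, 28], [336.0, 156.0]), ([252, 221, 70, 69, 2503], [286.0, 255.0])]
dark [([218, 86, 7, 24, 109], [221.0, 97.0]), ([269, 121, 12, 6, 25], [274.0, 124.0]), ([261, 128, 7, 11, 20], [263.0, 134.0]), ([332, 163, 5, 12, 31], [334.0, 169.0]), ([219, 168, 37, 31, 580], [239.0, 184.0])]
amber [([238, 142, 16, 13, 46], [245.0, 147.0]), ([257, 166, 6, 11, 43], [260.0, 171.0]), ([300, 197, 9, 8, 16], [304.0, 201.0]), ([319, 204, 7, 6, 16], [322.0, 207.0])]
bar pts {0.088: [246.0, 151.0], 0.236: [278.0, 127.0], 0.388: [306.0, 104.0]}
55.825 [0.48833986 0.02999843 0.40435505]
blue [([339, 135, 82, 86, 5609], [378.0, 177.0])]
dark [([229, 0, 42, 84, 852], [242.0, 33.0]), ([327, 0, 14, 80, 549], [334.0, 37.0]), ([62, 125, 17, 84, 128], [71.0, 166.0]), ([0, 141, 53, 69, 2811], [23.0, 173.0]), ([272, 169, 29, 10, 172], [285.0, 172.0]), ([243, 185, 88, 50, 2360], [294.0, 210.0]), ([191, 221, 9, 14, 80], [196.0, 229.0])]
amber [([331, 0, 83, 82, 5285], [373.0, 40.0]), ([231, 80, 39, 101, 844], [245.0, 132.0]), ([309, 160, 12, 13, 81], [314.0, 166.0]), ([321, 164, 6, 9, 36], [324.0, 169.0])]
{0.024: [245.0, 181.0], 0.088: [245.0, 134.0], 0.153: [245.0, 80.0], 0.172: [245.0, 63.0], 0.2375: [245.0, 2.0], 0.3: [244.0, -63.0], 0.322: [244.0, -88.0], 0.388: [244.0, -168.0], 0.453: [244.0, -257.0]}
collar/bracket vs raised (array([0.125, 0.   ]), 0.9758070707321167) post/collar (array([0.125, 0.125]), 0.9478480815887451) lever (array([0., 0.]), 0.9952584505081177) nut (array([0.  , 0.25]), 0.7982029914855957)
```

Call:
step_arm(
  dp=[
    [0,0,0],
    [0,0,0],
    [0,0,0],
    [0,0,0],
    [0,0,0],
    [0,0,0],
    [0,0,0],
    [0,0,0],
  ],
  rot=[
    [0,0,0],
    [0,0,0],
    [0,0,0],
    [0,0,0],
    [0,0,0],
    [0,0,0],
    [0,0,0],
    [0,0,0],
  ],
)

```text
clock: 56.92
tcp_pos: [0.4884, 0.0298, 0.4044]
tcp_rot: [-0.0, 0.706, 0.708, -0.0]
ft_force: [-0.2, -0.2, 0.7]
finger_gap: 0.801
gripper_force: 0.0
```

```bash
python3 - <<'E'
from h import *
a=capture("scene");p=cv2.imread("pics/s23.png");d=cv2.absdiff(a,p).max(2);print("motion px",(d>40).sum(),np.argwhere(d>40)[:6].tolist())
red=lambda a:((a[:,:,2].astype(int)-a[:,:,1])>90)&((a[:,:,2].astype(int)-a[:,:,0])>90)&((a[:,:,1].astype(int)-a[:,:,0])<25)
def tip(im):
    m=red(im)[150:260,200:300].astype(np.uint8);k,l,st,ce=cv2.connectedComponentsWithStats(m);i=1+np.argmax(st[1:,4]);v,u=np.nonzero(l==i);vx=cv2.fitLine(np.c_[u,v].astype(np.float32),cv2.DIST_L2,0,.01,.01).ravel();return st[i].tolist(),np.degrees(np.arctan2(vx[1],vx[0])).round(1)
S=cam("scene")
for n,z in(("scene0",.164),("s23",.208)):
    print(n,tip(cv2.imread(f"pics/{n}.png")))
    for th in(0,.06,.12,.2):
        A=proj(S,[.5787+.03*np.cos(th),-.0475-.03*np.sin(th),z]);B=proj(S,[.5787+.085*np.cos(th),-.0475-.085*np.sin(th),z+.003]);print(th,B.round(1),np.degrees(np.arctan2(*(B-A)[::-1])).round(1))
E
```

```text
motion px 6 [[40, 245], [48, 207], [48, 246], [56, 200], [137, 233], [181, 268]]
scene0 ([42, 56, 21, 18, 97], np.float32(36.6))
0 [260.2 220.2] 38.2
0.06 [258.9 221.3] 41.8
0.12 [257.6 222.3] 45.4
0.2 [255.7 223.6] 50.4
s23 ([42, 47, 22, 18, 109], np.float32(36.3))
0 [260.5 212.4] 37.8
0.06 [259.2 213.5] 41.3
0.12 [257.8 214.5] 44.9
0.2 [255.8 215.8] 49.9
```

```bash
python3 -c "
from station import manip
print(manip.sign_off())"
```

```text
the job is handed in; nothing more can be done
None
```

I handed the job in, but the sign-off gave no verdict: by camera, the collar is within about 2 mm of the band, the nut is at about 0.9–1.0 rad, the lever is fully shut, and the blue, black and amber spectacles hang still on the bar (black's hang was checked by image code only); I did not measure the bystanders.

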